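# Fit a keyed timing pulley on an upright drive shaft

### The arm

A 6-joint arm with a two-finger parallel gripper is mounted at the origin on a cart in front of the work surface, level with it; the furniture and walls round the work are solid. World frame = base frame: x ahead of the robot, y to its left, z up, the work surface at z = 0. Lengths are in m, angles in rad, forces in N, time in s.
With the tool pointing down it reaches from about 0.35 to 0.775 m from the base axis. Payload 5.5 kg.
Tool frame: the origin (TCP) lies at the very end of the fingers, on their centre line; the grasp point (between the pads) lies 19 mm behind it (r.pinch_z is the distance from the TCP to the grasp point, in m); z points along the fingers, y is the direction in which the jaws open and shut (so a half turn about z gives the same grasp; the last joint's range is limited). The gripper opens to 85 mm and grips with 20 to 120 N. Pads are 22 mm wide; open, the fingers measure 114 mm over their backs; the gripper's body (76 mm by 85 mm) begins 54 mm behind the grasp point. The pads swing forward as they close: fully open they stand 13 mm farther back than shut.
Start: joints at [1.186, 0.313, 0.046, 1.304, 0, 1.431], TCP at [0.139, 0.558, 0.231] pointing down, gripper open.
Joint ranges: [-2.76, 2.76], [-0.86, 1.69], [-1.03, 1.26], [-2.2, 2.34], [-1.47, 1.5], [-3.14, 3.14]. Speed limits (rad/s): [2.57, 2.57, 3.14, 3.14, 3.14, 3.14].

### API

Orientations are given as a unit quaternion [w, x, y, z].
In Python, from rig import r gives the robot as it stands.
- The arm moves only by the tool send_rows, never from a script. Its argument "steps" is a list of rows, each a list of 7 numbers: the shift along the tool's x, y, z in mm, then the turn, a rotation vector about the tool's x, y, z in rad, then the finger opening in mm, from 0 to 85.4. A call has exactly 5 rows; each row is the pose to reach, as a shift and turn from the pose commanded when the call began, along the tool's axes at that moment; what a row does not reach only later rows make up. A row lasts 1/10 s, in which the tool goes at most 50 mm and 8.59 degrees, less where a joint would pass 70% of its speed; a pose out of reach is approached as far as the arm can. A call with a gripper value outside its range is refused whole. The fingers move at their own pace and stop on an object; "newtons" is the grip in N (left out, the last holds). Time passes only in rows, so rows that repeat a pose let the fingers close, or fill a call up. It gives the time, the measured TCP pose, the force and the opening at its end, in the units of the state.
- r.sense(): the state, without advancing time (a new reading comes with each control period).
- r.grab_frame(name): name is "scene" or "side" or "wrist"; returns (picture, depth): 384x512x3 uint8, blue, green, red; 384x512 float32, m along the optical axis (not along the pixel's ray), 0 where there is no reading.
- r.calibration(name): a dict with "intrinsics" (3x3 intrinsics, pixels), "view" (4x4, takes a point from world to camera coordinates); the wrist camera has in their place "hand_eye" (4x4, takes a point from camera to tool coordinates, whose origin is the TCP and whose axes are the flange's). Camera axes: x right, y down, z forward; pixel columns grow to the right and rows downward; lengths in m; the calibration is good to about 2 mm. A picture is of the moment at which its call begins: read the wrist's pose just before it. calibration takes no time and is no camera call.
- r.hand_in(): hands the job in, once; it reports no verdict.
The state is a dict: "time": time; "joints": joint angles; "qvel": joint speeds; "joint_efforts": joint torques, N m; "ee_pos": TCP position; "orientation": TCP orientation; "wrist_force": force on the tool from outside, world axes, zero at the start; "ft_torque": the same for the moment, N m; "gripper_width": finger opening in m.
Only numpy, scipy, OpenCV 4.12 (cv2) and the standard library are available. Lean on these libraries where they do the work, as an engineer would, in place of code of your own. Each camera call takes 0.05 s, during which the arm holds its last target.

### The job

Fit the large timing pulley, which stands on its rim in the rack, onto the upright keyed shaft of the drive unit. First lay it down on the sloped rest, with its hub boss facing up, and let go of it; then take it again by the boss, put it over the shaft end, turn it until its keyway drops over the key, and leave it seated fully down on the shaft's shoulder. Do not disturb the black strip boat, the capillary box or the loupe.

Things in the scene. Friction and masses are not known exactly. Their poses are not given: they have to be found in the camera images.
- pulley_mid (a point): Timing pulley (loose, 0.4 kg): disc 100 mm across (16-sided, 102 over corners), 22 mm thick, aluminium flanges, dark teeth; a 44 mm round hub boss stands 32 mm proud of one face, the other is flat. Point: on the axis, mid-plane of the disc. z = along the axis, out through the boss; x = towards the keyway. At the start it stands on its rim in the rack, z and x level; its upper rim is free to be pinched.
- pulley_boss (a point): The same pulley, same axes: point on the axis half-way up the boss, 27 mm (along z) from pulley_mid; boss from z = +11 to +43 mm of pulley_mid. The bore, 24 mm wide, runs through disc and boss. The keyway is a slot in the bore wall on the x side, along the whole bore, 12 mm wide, reaching 18 mm out from the axis.
- pulley: The same pulley, same axes; origin at the centre of its flat face, 11 mm below pulley_mid along z.
- rack: Fixed aluminium rack, base 130 x 70 x 6 mm; origin under its centre on the worktop. The pulley stands in its xz plane, axis 58 mm high, boss towards the rack's +y. Four cheeks (28 to 48 mm either side of the centre along x, 60 mm high, 12.5 to 18.5 mm from the mid-plane) keep it upright with 1.5 mm play.
- rest: Fixed sloped rest, base 120 x 100 x 6 mm; origin on the worktop. Its plate slopes at 45 degrees, rising to the rest's -y; outward normal (0, 0.707, 0.707) in its axes. Two white stop blocks, 18 mm proud, form a V at the low edge that catches the rim and centres the pulley. The plate ends 10 mm uphill of the pulley's centre, so the pulley's upper part overhangs freely.
- rest_centre (a point): Where pulley_mid comes when the pulley lies on the rest with its flat face on the plate, boss up: 11 mm out from the plate along its normal. Axes as the rest's (not tilted).
- shaft_seat (a point): Drive unit (fixed): grey gear head 68 x 68 mm, top at 41 mm, on a round foot 108 mm wide, with an upright steel shaft. Point: on the shaft's axis, on its shoulder (34 mm wide, 45 mm above the worktop), where the pulley's flat face must come to sit; pulley_mid is then 11 mm above it. z up; x = the way the key sticks out.
- shaft_end (a point): Top end of the same shaft, 51 mm above shaft_seat, same axes. The shaft is 19.6 mm thick, its last 10 mm taper to 9 mm. The key is 8 mm wide, reaches 15.5 mm out from the axis and runs from the shoulder to 22 mm above it; higher up the shaft is plain, so an unaligned pulley rests on the key's top, 22 mm too high, and can be turned there.
- black_boat: Bystander: flat black strip boat, 56 x 190 x 9 mm, loose; origin under its centre, long along its y.
- capillary_box: Bystander: clear-lidded flat white box, 39 x 71 x 23 mm, loose; origin under its centre, long along its y.
- loupe: Bystander: folding loupe, 52 x 30 x 16 mm, loose; origin under its centre, long along its x.
Not all that is in view belongs to the job. Leave any turquoise look-alike of the pulley alone.

How it is judged:
By the outcome, as a careful person would: the job done as asked, in the order asked, and still so for the second after the job is handed in, with the robot touching nothing.
It also fails if it takes over 58 s, if anything falls off the work surface, if the arm or the gripper's body presses on something with over 40 N, if the wrist force passes 120 N, or if a joint passes its speed limit or range.

## Working session

There is one attempt and no reset: what is moved stays moved. The work goes in short steps, Python scripts to look and compute and a tool call to move; the robot and the scene stay as the last step left them, time stands still between calls to the robot, and variables do not carry over. Pictures are saved under pics/ and viewed, and the job is handed in when it is done.

Besides the shell and the picture viewer there is one more tool, called after "Request:" as name(argument=value, ...) on one line, values as JSON. send_rows: Moves the arm, as the interface text tells. Its arguments: {"type":"object","properties":{"steps":{"type":"array"},"newtons":{"type":"number"}},"required":["steps"]}

```bash
ls; mkdir -p pics; python3 - <<'E'
from rig import r
import cv2, numpy as np
print(r.sense())
for n in ["scene","side","wrist"]:
    p,d=r.grab_frame(n); cv2.imwrite(f"pics/a_{n}.png",p); np.save(f"pics/a_{n}.npy",d)
    print(n,r.calibration(n))
E
```

```text
pics
{'time': 0.0, 'joints': array([ 1.18637826e+00,  3.13993078e-01,  4.49430738e-02,  1.30357791e+00,
       -2.93751556e-05,  1.43119970e+00]), 'qvel': array([ 0.00144427, -0.00216258,  0.00111974,  0.00151522,  0.00013266,
       -0.00056185]), 'joint_efforts': array([-1.64051335e-04, -4.80620170e+01,  2.98536479e+01,  1.92919612e-02,
        1.59470223e-04,  6.96260543e-06]), 'ee_pos': array([0.13918937, 0.55736283, 0.23039835]), 'orientation': array([-2.23022825e-04,  1.22105179e-01,  9.92516744e-01, -8.88345096e-04]), 'wrist_force': array([-0.79892199,  0.54095593,  0.40416562]), 'ft_torque': array([-0.01551021, -0.0861574 , -0.02848486]), 'gripper_width': 0.08566974241152675}
scene {'intrinsics': array([[403.11552487,   0.        , 259.26847733],
       [  0.        , 403.11552487, 187.49956286],
       [  0.        ,   0.        ,   1.        ]]), 'view': array([[ 0.67795881, -0.73501559, -0.01113274, -0.50628491],
       [-0.5630237 , -0.5094619 , -0.65073257,  0.25354371],
       [ 0.47262687,  0.44743788, -0.75922538,  1.14254392],
       [ 0.        ,  0.        ,  0.   
[... 281 characters left out ...]
02127,  0.57670907, -0.81516155,  0.20746164],
       [ 0.11267271, -0.80761938, -0.57884004,  0.7777398 ],
       [ 0.        ,  0.        ,  0.        ,  1.        ]])}
wrist {'intrinsics': array([[285.16168941,   0.        , 252.21696068],
       [  0.        , 285.16168941, 190.69095922],
       [  0.        ,   0.        ,   1.        ]]), 'hand_eye': array([[-3.78893862e-04, -9.66100093e-01, -2.58167519e-01,
         6.43679781e-02],
       [ 9.99999711e-01, -5.36260526e-04,  5.39136730e-04,
        -1.49126770e-04],
       [-6.59305094e-04, -2.58167240e-01,  9.66100016e-01,
        -1.41966508e-01],
       [ 0.00000000e+00,  0.00000000e+00,  0.00000000e+00,
         1.00000000e+00]])}
```

View pics/a_scene.png

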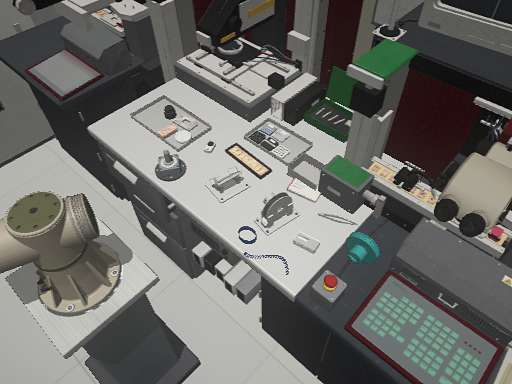

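View pics/a_side.png

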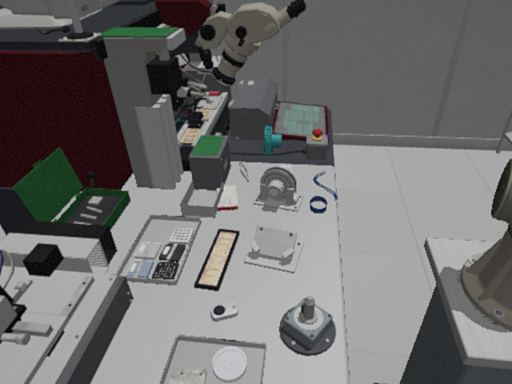

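View pics/a_wrist.png

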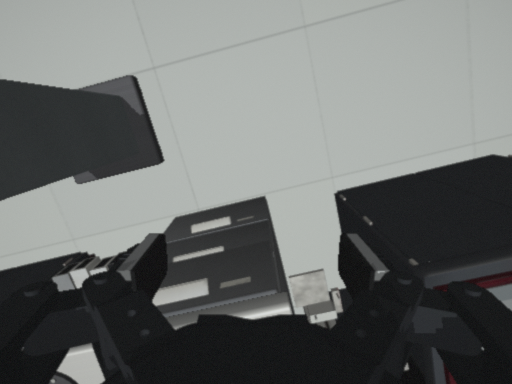

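The scene view shows the pulley in its rack around (277,210), the rest at (228,182), the drive unit at (170,163) and the boat at (249,158). The turquoise look-alike is at (362,247). Next I'll enlarge these.

```bash
cat > h.py <<'E'
import numpy as np, cv2
from scipy.spatial.transform import Rotation as R
def K(c): return c["intrinsics"]
def cloud(d,cal,view=None):
    k=cal["intrinsics"]; v,u=np.mgrid[:384,:512]
    P=np.stack([(u-k[0,2])/k[0,0]*d,(v-k[1,2])/k[1,1]*d,d],-1)
    V=np.linalg.inv(cal["view"] if view is None else view)
    W=P@V[:3,:3].T+V[:3,3]; W[d==0]=np.nan
    return W
def proj(p,cal,view=None):
    V=cal["view"] if view is None else view; k=cal["intrinsics"]
    q=np.asarray(p)@V[:3,:3].T+V[:3,3]
    return np.stack([k[0,0]*q[...,0]/q[...,2]+k[0,2],k[1,1]*q[...,1]/q[...,2]+k[1,2]],-1)
def q2R(q): return R.from_quat([q[1],q[2],q[3],q[0]]).as_matrix()
def wview(s,cal):
    T=np.eye(4);T[:3,:3]=q2R(s["orientation"]);T[:3,3]=s["ee_pos"]
    return np.linalg.inv(T@cal["hand_eye"])
E
python3 - <<'E'
from h import *; from rig import r
for n,(u0,v0,u1,v1) in {"scene":(130,110,330,260),"side":(170,150,350,360)}.items():
    p=cv2.imread(f"pics/a_{n}.png"); s=min(800/(u1-u0),600/(v1-v0))
    cv2.imwrite(f"pics/b_{n}.png",cv2.resize(p[v0:v1,u0:u1],None,fx=s,fy=s,interpolation=cv2.INTER_CUBIC)); print(s)
    d=np.load(f"pics/a_{n}.npy"); W=cloud(d,r.calibration(n)); np.save(f"pics/W_{n}.npy",W)
S=np.load("pics/W_scene.npy"); D=np.load("pics/W_side.npy")
for n,W,pts in (("scene",S,[(277,212),(228,183),(170,152),(172,178),(250,158),(304,188),(306,242),(210,147)]),("side",D,[(277,185),(277,245),(308,300),(308,345),(218,258),(228,197),(223,312)])):
    for u,v in pts: print(n,u,v,W[v,u].round(3))
E
```

```text
4.0
2.857142857142857
scene 277 212 [ 0.519 -0.284  0.048]
scene 228 183 [ 0.525 -0.061  0.007]
scene 170 152 [0.491 0.206 0.001]
scene 172 178 [0.411 0.093 0.011]
scene 250 158 [ 0.662 -0.033  0.005]
scene 304 188 [ 0.673 -0.269  0.015]
scene 306 242 [ 0.507 -0.408  0.025]
scene 210 147 [0.598 0.105 0.015]
side 277 185 [ 0.528 -0.24   0.076]
side 277 245 [ 0.511 -0.056  0.034]
side 308 300 [0.439 0.142 0.094]
side 308 345 [0.434 0.18  0.015]
side 218 258 [ 0.647 -0.026  0.007]
side 228 197 [ 0.67  -0.263  0.01 ]
side 223 312 [0.602 0.126 0.015]
```

```bash
ls pics
```

```text
W_scene.npy
W_side.npy
a_scene.npy
a_scene.png
a_side.npy
a_side.png
a_wrist.npy
a_wrist.png
b_scene.png
b_side.png
```

View pics/b_scene.png

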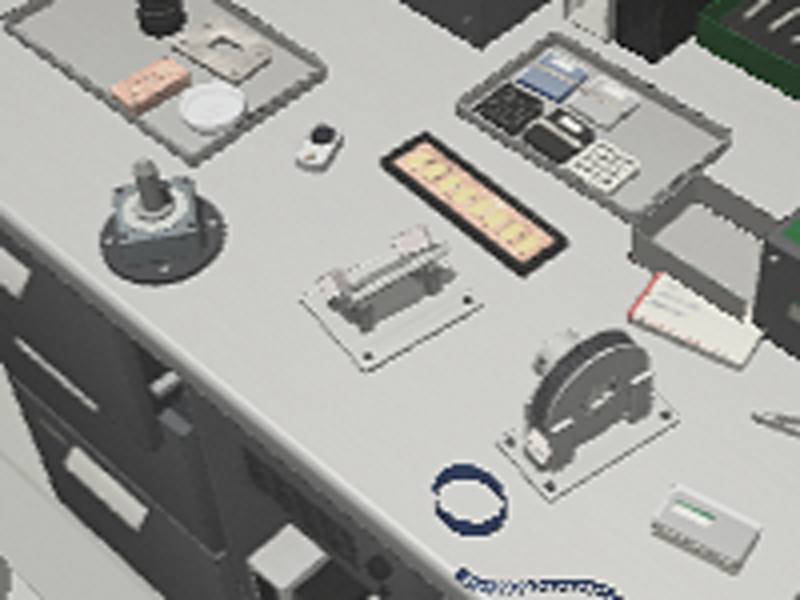

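View pics/b_side.png

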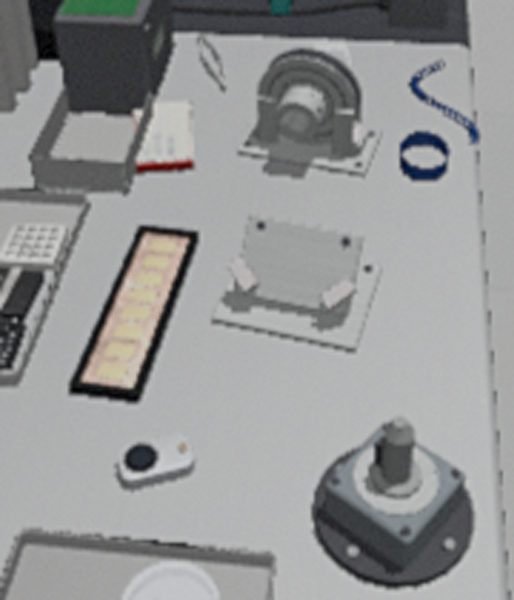

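Scene crop: the pulley stands with its boss toward the rest (+y). The rest's V stops are on the +y side, and the key is a dark strip on the left of the shaft in the side view. I'll take poses from the base corners and shaft.

```bash
python3 - <<'E'
from h import *; from rig import r
def ray(n,u,v,z):
    c=r.calibration(n);V=np.linalg.inv(c["view"]);k=c["intrinsics"]
    d=V[:3,:3]@[(u-k[0,2])/k[0,0],(v-k[1,2])/k[1,1],1];o=V[:3,3]
    return (o+d*(z-o[2])/d[2])[:2]
f=lambda n,p:(p[0]/4+130-.4,p[1]/4+110-.4) if n=="scene" else (p[0]/2.857+170-.3,p[1]/2.857+150-.3)
for nm,n,pts in (("rack","scene",[(497,443),(552,498),(680,422)]),("rack","side",[(238,154),(363,173),(382,133)]),
  ("rest","scene",[(302,297),(367,371),(483,303)]),("rest","side",[(213,321),(353,350),(381,264)])):
    P=[ray(n,*f(n,p),.006) for p in pts]
    a=P[1]-P[0];b=P[2]-P[1]
    print(nm,n,np.round(P,4).tolist(),"mid diag",((P[0]+P[2])/2).round(4),np.linalg.norm(a).round(4),np.degrees(np.arctan2(a[1],a[0])).round(1),np.linalg.norm(b).round(4),np.degrees(np.arctan2(b[1],b[0])).round(1))
for n in("scene","side"):
    W=np.load(f"pics/W_{n}.npy")
    m=(abs(W[...,0]-.44)<.06)&(abs(W[...,1]-.14)<.06)&(W[...,2]>.055)&(W[...,2]<.11)
    print(n,"shaft",m.sum(),W[m].mean(0),W[m].min(0),W[m].max(0))
    m=(abs(W[...,0]-.515)<.05)&(abs(W[...,1]+.26)<.06)&(W[...,2]>.075)&(W[...,2]<.13)
    print(n,"pul",m.sum(),W[m].mean(0),W[m].min(0),W[m].max(0))
    # plate plane
    m=(abs(W[...,0]-.515)<.035)&(abs(W[...,1]+.075)<.05)&(W[...,2]>.02)&(W[...,2]<.1)
    Q=W[m]
    best=None
    rng=np.random.default_rng(0)
    for _ in range(400):
        a,b,c=Q[rng.choice(len(Q),3,replace=False)];nn=np.cross(b-a,c-a)
        if np.linalg.norm(nn)<1e-9: continue
        nn/=np.linalg.norm(nn);i=abs((Q-a)@nn)<.002
        if best is None or i.sum()>best.sum(): best=i
    q=Q[best];c=q.mean(0);nn=np.linalg.svd(q-c)[2][2];nn*=np.sign(nn[2]);print(n,"plane",best.sum(),len(Q),c,nn)
E
```

```text
rack scene [[0.471, -0.2315], [0.4615, -0.2976], [0.5825, -0.3242]] mid diag [ 0.5267 -0.2779] 0.0667 -98.1 0.1239 -12.4
rack side [[0.5953, -0.2446], [0.4724, -0.2262], [0.4565, -0.2929]] mid diag [ 0.5259 -0.2688] 0.1242 171.5 0.0686 -103.4
rest scene [[0.4709, -0.0063], [0.4525, -0.1045], [0.5684, -0.124]] mid diag [ 0.5197 -0.0651] 0.0999 -100.6 0.1175 -9.6
rest side [[0.5838, -0.0208], [0.4699, -0.0014], [0.4514, -0.1015]] mid diag [ 0.5176 -0.0612] 0.1155 170.3 0.1018 -100.5
scene shaft 71 [0.43542421 0.13073665 0.07772323] [0.42616034 0.12327567 0.056756  ] [0.44883998 0.14366699 0.0996596 ]
scene pul 330 [ 0.521093   -0.27428146  0.09307965] [ 0.48147991 -0.29530864  0.07501738] [ 0.56444957 -0.2334019   0.11282842]
scene plane 65 142 [ 0.51492253 -0.06801934  0.04742483] [0.12851371 0.67494875 0.72658683]
side shaft 218 [0.43700537 0.14252799 0.07728921] [0.42579586 0.12786    0.05518055] [0.45026614 0.14849097 0.09690829]
side pul 413 [ 0.52461622 -0.26442708  0.08990648] [ 0.48169845 -0.2907067   0.07501345] [ 0.56344828 -0.22979357  0.10715429]
side plane 586 749 [ 0.51645122 -0.06252307  0.04109822] [0.13289191 0.69680739 0.70483984]
```

```bash
cat >> h.py <<'E'
import json
def down(a): # tool down, x axis at angle a deg
    a=np.radians(a);x=np.array([np.cos(a),np.sin(a),0]);z=np.array([0,0,-1.]);return np.stack([x,np.cross(z,x),z],1)
def rel(p0,R0,p1,R1):
    return (1000*R0.T@(np.asarray(p1)-p0)).round(1).tolist(), R.from_matrix(R0.T@R1).as_rotvec().round(4).tolist()
def save(p,Rm): json.dump([list(map(float,p)),np.asarray(Rm).tolist()],open("cmd.json","w"))
def load():
    p,q=json.load(open("cmd.json"));return np.array(p),np.array(q)
def apply(row): # update commanded pose
    p,q=load();save(p+q@(np.array(row[:3])/1000),q@R.from_rotvec(row[3:6]).as_matrix())
E
python3 - <<'E'
from h import *
R0=down(np.degrees(np.arctan2(.2424,-.9702)));save([.139,.558,.231],R0)
p,q=load();print(rel(p,q,[.476,.13,.2],down(170)))
E
```

```text
([-430.7, -333.5, 31.0], [0.0, 0.0, -0.0703])
```

Request:
send_rows(steps=[[-25,-20,2,0,0,0,85],[-55,-43,4,0,0,0,85],[-90,-70,6,0,0,0,85],[-125,-97,9,0,0,0,85],[-160,-124,11,0,0,0,85]])

```text
time: 0.65
ee_pos: [0.265, 0.3973, 0.2199]
orientation: [-0.0, 0.122, 0.993, -0.0]
wrist_force: [1.4, 0.9, 0.5]
gripper_width: 0.085
```

Request:
send_rows(steps=[[-35,-27,2,0,0,0,85],[-70,-54,5,0,0,0,85],[-105,-81,8,0,0,0,85],[-140,-108,10,0,0,0,85],[-175,-135,13,0,0,0,85]])

```text
time: 1.15
ee_pos: [0.4023, 0.2238, 0.2072]
orientation: [0.0, 0.122, 0.993, 0.0]
wrist_force: [0.7, 0.6, -0.3]
gripper_width: 0.085
```

Request:
send_rows(steps=[[-30,-23,2,0,0,-0.02,85],[-55,-43,4,0,0,-0.04,85],[-75,-60,6,0,0,-0.06,85],[-90,-70,7,0,0,-0.07,85],[-95.7,-74.5,7,0,0,-0.07,85]])

```text
time: 1.65
ee_pos: [0.4772, 0.1286, 0.1998]
orientation: [-0.0, 0.088, 0.996, -0.0]
wrist_force: [0.3, 0.5, -0.1]
gripper_width: 0.085
```

```bash
python3 - <<'E'
from h import *; from rig import r
apply([-160,-124,11,0,0,0]);apply([-175,-135,13,0,0,0]);apply([-95.7,-74.5,7,0,0,-0.07])
s=r.sense();print(s["time"],s["ee_pos"],load()[0],s["joints"],s["wrist_force"])
print(np.degrees(R.from_matrix(load()[1].T@q2R(s["orientation"])).as_rotvec()))
p,d=r.grab_frame("wrist");cv2.imwrite("pics/w1.png",cv2.resize(p,(800,600),interpolation=cv2.INTER_CUBIC));np.savez("pics/w1.npz",p=p,d=d,V=wview(s,r.calibration("wrist")))
E
```

```text
1.65 [0.47722031 0.12856625 0.19981374] [0.47601702 0.13004642 0.2       ] [ 1.00622429e-01  1.70325672e-01 -2.18227211e-01  1.18270960e+00
 -7.37362954e-05  2.77676193e-01] [ 0.34269141  0.48921547 -0.06879524]
[0.01135709 0.02453998 0.12723111]
```

View pics/w1.png

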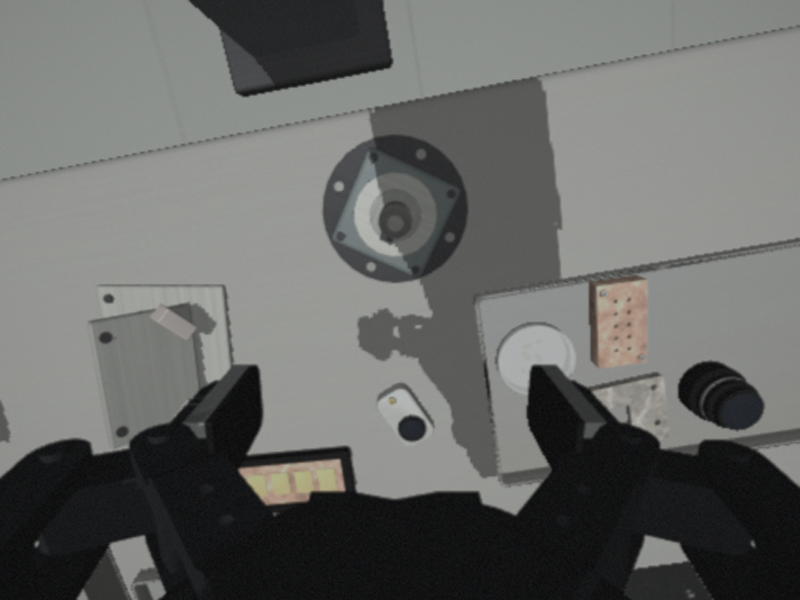

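The wrist view shows the drive at (395,210) of the 800-wide image, and the rest at (150,370). I'll zoom on the shaft to find the key.

```bash
python3 - <<'E'
from h import *; from rig import r
z=np.load("pics/w1.npz");p=z["p"];d=z["d"]
c=p[80:190,200:310];c=cv2.convertScaleAbs(c,alpha=1.5,beta=20)
cv2.imwrite("pics/w1c.png",cv2.resize(c,(600,600),interpolation=cv2.INTER_CUBIC))
W=cloud(d,r.calibration("wrist"),z["V"])
m=(abs(W[...,0]-.44)<.06)&(abs(W[...,1]-.14)<.06)
for lo,hi in((.035,.043),(.0435,.049),(.06,.07),(.09,.1)):
    q=W[m&(W[...,2]>lo)&(W[...,2]<hi)];print(lo,len(q),q.mean(0).round(4) if len(q) else'',((q.min(0)+q.max(0))/2).round(4),(q.max(0)-q.min(0)).round(4))
# key: points outside r>11mm at z 55..70
E
```

```text
0.035 3301 [0.4346 0.137  0.0395] [0.4359 0.1367 0.039 ] [0.0891 0.0894 0.0079]
0.0435 352 [0.4323 0.1375 0.0445] [0.4361 0.1366 0.046 ] [0.0329 0.033  0.005 ]
0.06 39 [0.4438 0.1304 0.0661] [0.4388 0.1338 0.0653] [0.0243 0.0179 0.0093]
0.09 208 [0.436  0.1367 0.0936] [0.4362 0.1366 0.0935] [0.0139 0.0143 0.007 ]
```

View pics/w1c.png

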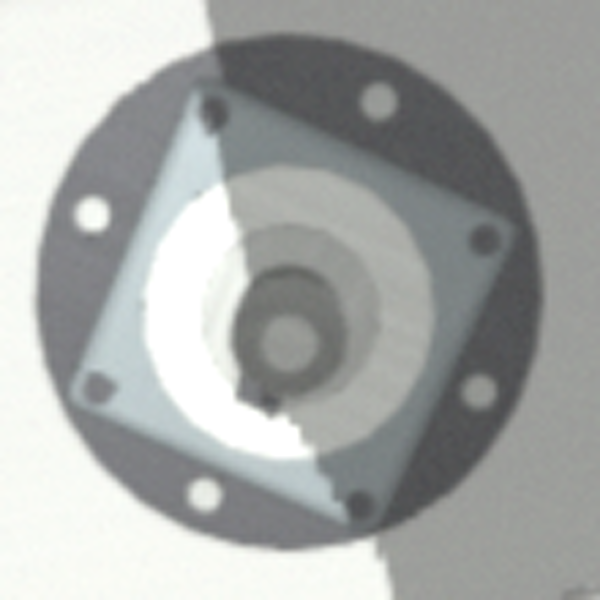

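```bash
python3 - <<'E'
from h import *; from rig import r
c=np.array([.4361,.1366])
for f in("w1","scene","side"):
    if f=="w1":
        z=np.load("pics/w1.npz");W=cloud(z["d"],r.calibration("wrist"),z["V"])
    else: W=np.load(f"pics/W_{f}.npy")
    v=W[...,:2]-c;rr=np.hypot(v[...,0],v[...,1])
    m=(rr>.0108)&(rr<.018)&(W[...,2]>.05)&(W[...,2]<.071)
    q=W[m];print(f,m.sum());
    a=np.degrees(np.arctan2(v[m][:,1],v[m][:,0]))
    print(np.c_[q*1000,rr[m]*1000,a].round(0)[:40].tolist())
    b=q[q[:,2]>.064]; 
    if len(b): print("top",b.mean(0), np.degrees(np.arctan2(*(b.mean(0)[:2]-c)[::-1])))
z=np.load("pics/w1.npz");W=cloud(z["d"],r.calibration("wrist"),z["V"])
m=(abs(W[...,0]-.44)<.06)&(abs(W[...,1]-.14)<.06)&(abs(W[...,2]-.0405)<.0025)
q=W[m][:,:2].astype(np.float32);print(cv2.minAreaRect(q*1000))
E
```

```text
w1 32
[[445.0, 126.0, 61.0, 13.0, -51.0], [444.0, 127.0, 67.0, 12.0, -49.0], [445.0, 126.0, 66.0, 14.0, -50.0], [445.0, 127.0, 66.0, 13.0, -46.0], [445.0, 128.0, 68.0, 12.0, -43.0], [446.0, 126.0, 66.0, 14.0, -47.0], [446.0, 127.0, 67.0, 14.0, -44.0], [446.0, 128.0, 66.0, 13.0, -40.0], [446.0, 129.0, 67.0, 13.0, -37.0], [446.0, 130.0, 67.0, 12.0, -33.0], [447.0, 125.0, 65.0, 16.0, -48.0], [447.0, 126.0, 67.0, 15.0, -45.0], [447.0, 127.0, 67.0, 15.0, -42.0], [447.0, 128.0, 64.0, 14.0, -38.0], [447.0, 129.0, 67.0, 14.0, -35.0], [447.0, 130.0, 67.0, 13.0, -31.0], [448.0, 131.0, 67.0, 13.0, -27.0], [448.0, 132.0, 67.0, 13.0, -23.0], [448.0, 133.0, 67.0, 12.0, -19.0], [448.0, 127.0, 65.0, 16.0, -40.0], [448.0, 128.0, 67.0, 15.0, -37.0], [448.0, 129.0, 65.0, 15.0, -33.0], [448.0, 130.0, 66.0, 14.0, -30.0], [449.0, 130.0, 67.0, 14.0, -26.0], [449.0, 131.0, 66.0, 14.0, -22.0], [449.0, 132.0, 66.0, 14.0, -18.0], [449.0, 128.0, 66.0, 16.0, -32.0], [449.0, 129.0, 67.0, 15.0, -29.0], [450.0, 130.0, 66.0, 15.0, -25.0], [450.0, 131.0, 66.0, 15.0, -21.0], [451.0, 130.0, 66.0, 16.0, -24.0], [451.0, 
[... 1282 characters left out ...]
147.0, 64.0, 11.0, 85.0], [434.0, 148.0, 66.0, 12.0, 102.0], [430.0, 146.0, 63.0, 11.0, 124.0], [442.0, 146.0, 58.0, 11.0, 56.0], [440.0, 147.0, 60.0, 11.0, 67.0], [437.0, 148.0, 62.0, 11.0, 86.0], [435.0, 148.0, 63.0, 12.0, 94.0], [430.0, 146.0, 60.0, 11.0, 125.0], [437.0, 148.0, 59.0, 11.0, 86.0], [431.0, 147.0, 59.0, 11.0, 115.0], [430.0, 145.0, 57.0, 11.0, 127.0], [440.0, 148.0, 55.0, 12.0, 69.0], [437.0, 147.0, 56.0, 11.0, 87.0], [435.0, 148.0, 56.0, 11.0, 97.0], [431.0, 146.0, 55.0, 11.0, 116.0], [437.0, 148.0, 54.0, 12.0, 88.0]]
top [0.44283359 0.13937816 0.06624812] 22.420170410179807
((436.0357971191406, 136.66036987304688), (65.94092559814453, 66.08092498779297), 55.30797576904297)
```

Key yaw is about −34.5°, measured two ways: the key-top points and the square gear head. Shaft axis is at (0.436, 0.1367). Next I'll look at the rest and rack together.

Request:
send_rows(steps=[[-10,-18,0,0,0,0,85],[-25,-46,-2,0,0,0,85],[-43,-80,-4,0,0,0,85],[-62,-115,-6,0,0,0,85],[-81,-150,-8,0,0,0,85]])

```text
time: 2.2
ee_pos: [0.5299, -0.0319, 0.2085]
orientation: [-0.0, 0.087, 0.996, 0.0]
wrist_force: [1.0, -0.2, -0.2]
gripper_width: 0.085
```

Request:
send_rows(steps=[[-19,-35,-1,0,0,0,85],[-38,-70,-2,0,0,0,85],[-55,-101,-2,0,0,0,85],[-65,-120,-2,0,0,0,85],[-69,-128,-2,0,0,0,85]])

```text
time: 2.7
ee_pos: [0.5761, -0.1708, 0.2099]
orientation: [-0.0, 0.088, 0.996, 0.0]
wrist_force: [-0.5, -0.3, 0.2]
gripper_width: 0.0852
```

```bash
cat >> h.py <<'E'
def look(r,name,crop=None):
    s=r.sense();p,d=r.grab_frame("wrist");np.savez(f"pics/{name}.npz",p=p,d=d,V=wview(s,r.calibration("wrist")))
    cv2.imwrite(f"pics/{name}.png",cv2.resize(p,(800,600),interpolation=cv2.INTER_CUBIC))
    W=cloud(d,r.calibration("wrist"),wview(s,r.calibration("wrist")))
    return s,p,d,W
def st(s): 
    print("t",round(s["time"],2),"pos",s["ee_pos"].round(4),"cmd",load()[0].round(4),"rerr",np.degrees(R.from_matrix(load()[1].T@q2R(s["orientation"])).as_rotvec()).round(2),"j",s["joints"].round(2),"F",s["wrist_force"].round(1),"w",s["gripper_width"].round(4))
E
python3 - <<'E'
from h import *; from rig import r
apply([-81,-150,-8,0,0,0]);apply([-69,-128,-2,0,0,0])
s,p,d,W=look(r,"w2");st(s)
E
```

```text
Traceback (most recent call last):
  File "h.py", line 34, in st
    print("t",round(s["time"],2),"pos",s["ee_pos"].round(4),"cmd",load()[0].round(4),"rerr",np.degrees(R.from_matrix(load()[1].T@q2R(s["orientation"])).as_rotvec()).round(2),"j",s["joints"].round(2),"F",s["wrist_force"].round(1),"w",s["gripper_width"].round(4))
                                                                                                                                                                                                                                         ^^^^^^^^^^^^^^^^^^^^^^^^
AttributeError: 'float' object has no attribute 'round'
```

View pics/w2.png

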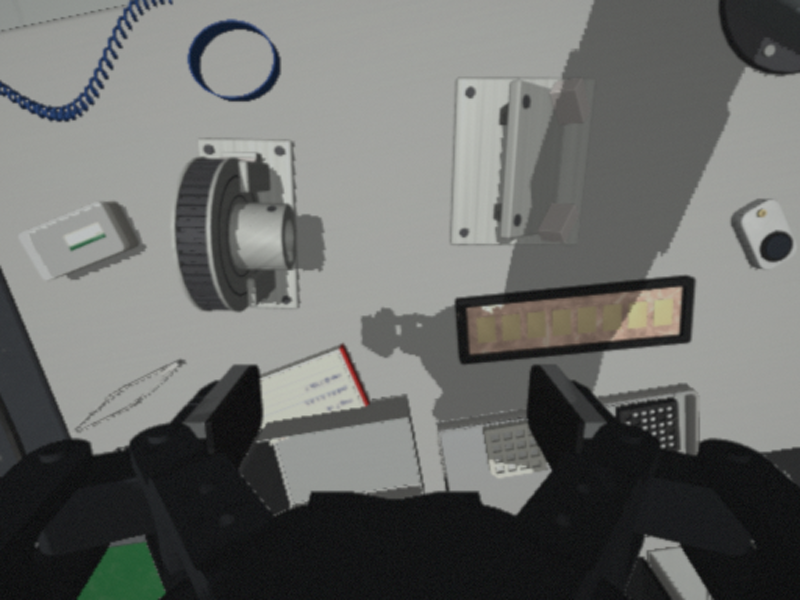

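The wrist view shows the pulley at (235,235) with its boss toward the rest, and the rest at (520,160). Both are aligned with the tool. Now I'll fit them from the depth.

```bash
sed -i 's/s\["gripper_width"\].round(4)/round(s["gripper_width"],4)/' h.py
cat > fit1.py <<'E'
from h import *; from rig import r
z=np.load("pics/w2.npz");W=cloud(z["d"],r.calibration("wrist"),z["V"])
def box(m,n):
    q=(W[m][:,:2]*1000).astype(np.float32);print(n,m.sum(),cv2.minAreaRect(q))
x,y,zz=W[...,0],W[...,1],W[...,2]
print("table z",np.nanmedian(zz[(abs(x-.5)<.03)&(abs(y+.17)<.02)]))
box((abs(x-.525)<.09)&(abs(y+.27)<.055)&(abs(zz-.006)<.0025),"rack base")
box((abs(x-.518)<.09)&(abs(y+.063)<.07)&(abs(zz-.006)<.0025),"rest base")
# rest plate plane
m=(abs(x-.518)<.06)&(abs(y+.07)<.06)&(zz>.02)
Q=W[m];n=np.array([np.sin(np.radians(10.3))*.707,np.cos(np.radians(10.3))*.707,.707])
h=Q@n;hist,e=np.histogram(h,np.arange(h.min(),h.max(),.001));print("plane offs",[(e[i].round(4),hist[i]) for i in np.argsort(-hist)[:6]])
q=Q[abs(h-e[hist.argmax()]-.0005)<.003];c=q.mean(0);nn=np.linalg.svd(q-c)[2][2];nn*=np.sign(nn[2]);print("plane",len(q),c,nn,np.degrees(np.arctan2(nn[0],nn[1])),c@n)
print("plate top z",q[:,2].max(),"lo",q[:,2].min())
# pulley top
m=(abs(x-.525)<.06)&(abs(y+.27)<.08)&(zz>.07)&(zz<.13)
Q=W[m];print("pulley",len(Q),Q.min(0),Q.max(0))
a=np.array([np.sin(np.radians(10)),np.cos(np.radians(10))])
t=Q[Q[:,2]>.1];s=t[:,:2]@a;print("top pts axis range",s.min(),s.max(),"zmax",t[:,2].max(),"x' mean",(t[:,:2]@[a[1],-a[0]]).mean())
for zlo in (.085,.09,.095,.1,.105):
    t=Q[(Q[:,2]>zlo)&(Q[:,2]<zlo+.005)];u=t[:,:2]@[a[1],-a[0]];s=t[:,:2]@a
    print(zlo,len(t),"x'",u.min().round(4),u.max().round(4),"s",s.min().round(4),s.max().round(4))
s_=r.sense();st(s_)
E
python3 fit1.py
```

```text
table z -0.0006899465938128291
rack base 1606 ((516.50439453125, -261.8027038574219), (160.93199157714844, 68.93321228027344), 2.34710955619812)
rest base 4734 ((518.7171630859375, -64.97618865966797), (99.81436157226562, 119.76667785644531), 79.61997985839844)
plane offs [(np.float64(0.0502), np.int64(1703)), (np.float64(0.0492), np.int64(687)), (np.float64(0.2042), np.int64(238)), (np.float64(0.2052), np.int64(233)), (np.float64(0.2032), np.int64(220)), (np.float64(0.2022), np.int64(212))]
plane 2777 [ 0.51679119 -0.06683139  0.04471263] [0.12703884 0.68300982 0.71927653] 10.53652776428737 0.050452676708372855
plate top z 0.06272775492359112 lo 0.020019007158925184
pulley 4643 [ 0.47945215 -0.29422665  0.07000221] [ 0.57663277 -0.2301608   0.10869204]
top pts axis range -0.19114295173441898 -0.1680009297741883 zmax 0.10869203988665155 x' mean 0.5672152184703586
0.085 358 x' 0.5267 0.6089 s -0.191 -0.1676
0.09 410 x' 0.5293 0.6055 s -0.1913 -0.1679
0.095 596 x' 0.5353 0.6003 s -0.1912 -0.1675
0.1 944 x' 0.5394 0.5942 s -0.1911 -0.168
0.105 419 x' 0.5517 0.5839 s -0.191 -0.1682
t 2.75 pos [ 0.5761 -0.1711  0.2098] cmd [ 0.5754 -0.1698  0.21  ] rerr [0.01 0.02 0.08] j [-0.42  0.37  0.08  1.28 -0.   -0.25] F [ 1.8 -0.3  0.8] w 0.0849
```

```bash
python3 - <<'E'
from h import *
p,q=load()
print(rel(p,q,[.5277,-.2754,.15],down(169.9)))
print(rel(p,q,[.5277,-.2754,.083],down(169.9)))
W=None
from rig import r
z=np.load("pics/w2.npz");W=cloud(z["d"],r.calibration("wrist"),z["V"]).reshape(-1,3)
Q=W[(abs(W[:,0]-.525)<.06)&(abs(W[:,1]+.27)<.08)&(W[:,2]>.09)&(W[:,2]<.13)]
rect=cv2.minAreaRect((Q[:,:2]*1000).astype(np.float32));print(rect)
E
```

```text
([28.6, -112.3, 60.0], [0.0, 0.0, 0.0014])
([28.6, -112.3, 127.0], [0.0, 0.0, 0.0014])
((527.5716552734375, -275.3136291503906), (23.00429916381836, 76.39372253417969), 78.91651916503906)
```

Request:
send_rows(steps=[[4,-15,8,0,0,0.005,85],[11,-45,25,0,0,0.017,85],[20,-78,42,0,0,0.017,85],[26,-103,55,0,0,0.017,85],[28.6,-112.3,60,0,0,0.017,60]])

```text
time: 3.25
ee_pos: [0.5258, -0.2757, 0.1485]
orientation: [-0.001, 0.096, 0.995, 0.001]
wrist_force: [-0.1, 0.2, 0.1]
gripper_width: 0.0725
```

Request:
send_rows(steps=[[0,0,5,0,0,0,60],[0,0,22,0,0,0,60],[0,0,45,0,0,0,55],[0,0,62,0,0,0,50],[0,0,67,0,0,0,50]])

```text
time: 3.75
ee_pos: [0.5276, -0.2731, 0.0818]
orientation: [-0.001, 0.095, 0.996, 0.001]
wrist_force: [-0.5, 0.6, 0.1]
gripper_width: 0.0501
```

```bash
python3 - <<'E'
from h import *; from rig import r
apply([28.6,-112.3,60,0,0,.017]);apply([0,0,67,0,0,0])
s,p,d,W=look(r,"w3");st(s)
E
```

```text
t 3.75 pos [ 0.5276 -0.2731  0.0818] cmd [ 0.5277 -0.2754  0.083 ] rerr [-0.1   0.14 -0.12] j [-0.61  0.43 -0.15  0.99  0.   -0.42] F [-0.5  0.6  0.1] w 0.0501
```

View pics/w3.png

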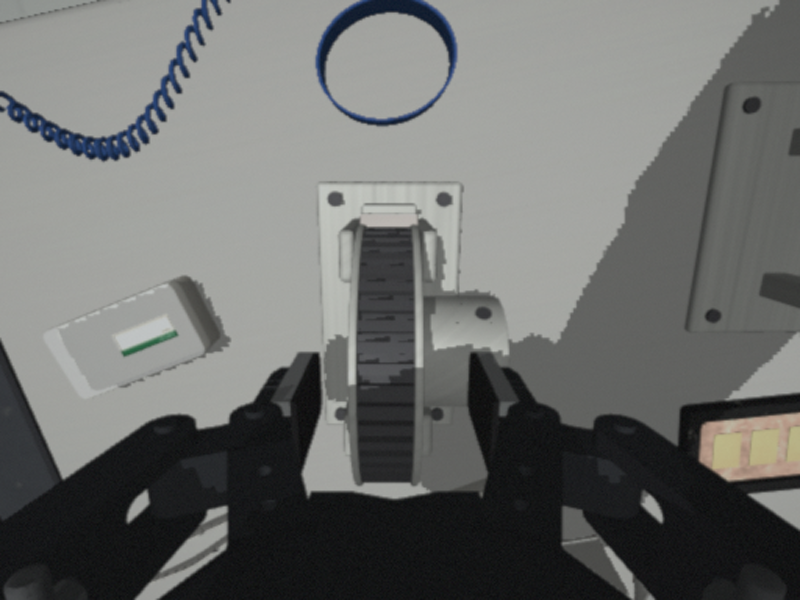

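Pads straddle the rim: pad faces at x≈322 and 468, rim at 350–423 in the image. Closing.

Request:
send_rows(steps=[[0,0,0,0,0,0,40],[0,0,0,0,0,0,26],[0,0,0,0,0,0,18],[0,0,0,0,0,0,10],[0,0,0,0,0,0,10]], newtons=80)

```text
time: 4.3
ee_pos: [0.529, -0.2759, 0.0849]
orientation: [0.001, 0.096, 0.995, -0.0]
wrist_force: [-0.1, 1.4, 6.6]
gripper_width: 0.0205
```

```bash
python3 - <<'E'
from h import *; from rig import r
st(r.sense())
E
```

```text
t 4.3 pos [ 0.529  -0.2759  0.0849] cmd [ 0.5277 -0.2754  0.083 ] rerr [ 0.03 -0.15 -0.01] j [-0.62  0.43 -0.15  0.99  0.   -0.42] F [-0.1  1.4  6.6] w 0.0205
```

Request:
send_rows(steps=[[0,0,-4,0,0,0,10],[0,0,-16,0,0,0,10],[0,0,-32,0,0,0,10],[0,0,-50,0,0,0,10],[0,0,-70,0,0,0,10]])

```text
time: 4.8
ee_pos: [0.5275, -0.2752, 0.1538]
orientation: [-0.001, 0.096, 0.995, 0.0]
wrist_force: [0.3, -0.0, -3.4]
gripper_width: 0.0204
```

Request:
send_rows(steps=[[0,0,-20,0,0,0,10],[0,0,-40,0,0,0,10],[0,0,-55,0,0,0,10],[0,0,-60,0,0,0,10],[0,0,-60,0,0,0,10]])

```text
time: 5.3
ee_pos: [0.5283, -0.2757, 0.2141]
orientation: [0.001, 0.096, 0.995, -0.0]
wrist_force: [-0.7, -0.7, -3.2]
gripper_width: 0.0205
```

```bash
python3 - <<'E'
from h import *; from rig import r
apply([0,0,-130,0,0,0])
s,p,d,W=look(r,"w4");st(s)
p,d=r.grab_frame("side");cv2.imwrite("pics/s4.png",cv2.resize(p[80:330,150:400],(600,600),interpolation=cv2.INTER_CUBIC))
E
```

```text
t 5.3 pos [ 0.5283 -0.2757  0.2141] cmd [ 0.5277 -0.2754  0.213 ] rerr [ 0.03 -0.07  0.  ] j [-0.62  0.36  0.07  1.28  0.   -0.42] F [-0.7 -0.7 -3.2] w 0.0205
```

View pics/w4.png

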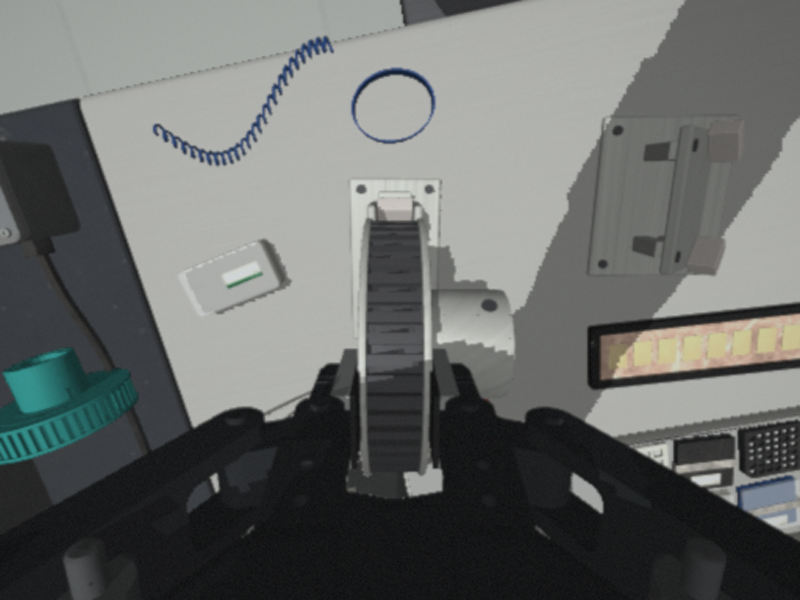

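View pics/s4.png

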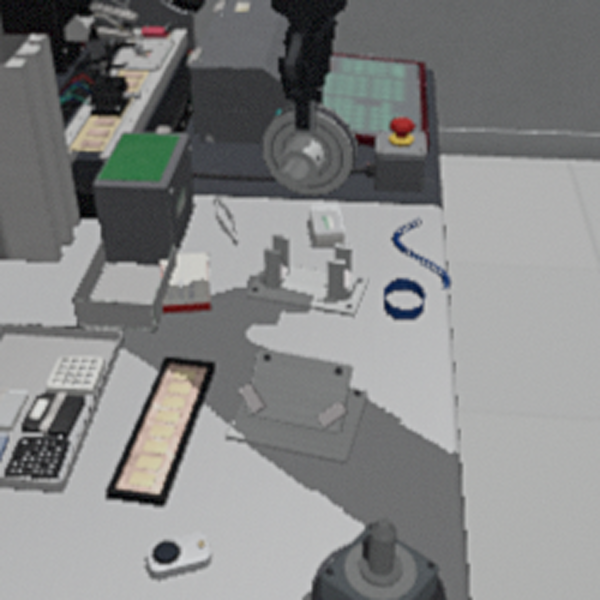

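```bash
cat > rest.py <<'E'
from h import *
yaw=np.radians(-10.4)
Rr=R.from_euler("z",yaw).as_matrix()
C=np.array([.5175,-.0713,.0634]); n=Rr@[0,.7071,.7071]; d=Rr@[0,.7071,-.7071]; ex=Rr@[1,0,0]
RL=np.stack([np.cross(n,d),n,d],1)
E
python3 - <<'E'
from rest import *
p,q=load();print(RL)
def tcp(off_n,off_up): return C+off_n*n-off_up*d-RL@[0,0,.026]
for on,ou in((.06,.005),(.0015,.004)):
    t=tcp(on,ou);print(t,rel(p,q,t,RL))
t=tcp(.06,.005)
print(rel(t,RL,tcp(.0015,.004),RL))
E
```

```text
[[-0.98355261  0.12764509  0.12764509]
 [ 0.18051568  0.69548339  0.69548339]
 [ 0.          0.7071     -0.7071    ]]
[ 0.52120171 -0.05113098  0.1277461 ] ([49.1, 218.9, 85.3], [-0.7854, 0.0041, -0.0098])
[ 0.51386212 -0.09112128  0.08567365] ([48.7, 178.3, 127.3], [-0.7854, 0.0041, -0.0098])
([0.0, -58.5, 1.0], [0.0, 0.0, -0.0])
```

Request:
send_rows(steps=[[4,18,0,0,0,0,10],[12,53,5,-0.05,0,0,10],[21,93,12,-0.13,0,0,10],[30,133,22,-0.23,0,0,10],[38,170,35,-0.35,0,0,10]])

```text
time: 5.9
ee_pos: [0.5229, -0.0982, 0.1785]
orientation: [0.017, 0.093, 0.98, 0.175]
wrist_force: [0.6, 0.4, -3.2]
gripper_width: 0.0205
```

```bash
python3 - <<'E'
from rest import *; from rig import r
apply([38,170,35,-.35,0,0]);st(r.sense());p,q=load()
t=C+.06*n-.005*d-RL@[0,0,.026]
print(rel(p,q,t,RL))
E
```

```text
t 5.9 pos [ 0.5229 -0.0982  0.1785] cmd [ 0.5228 -0.1013  0.178 ] rerr [-0.24  0.01 -0.11] j [-0.53  0.31 -0.14  1.24  0.33 -0.36] F [ 0.6  0.4 -3.2] w 0.0205
([11.1, 28.7, 64.0], [-0.4354, 0.0056, -0.0088])
```

Request:
send_rows(steps=[[2,6,13,-0.1,0,0,10],[5,13,30,-0.21,0.002,-0.003,10],[8,20,46,-0.32,0.004,-0.006,10],[10,26,59,-0.41,0.005,-0.009,10],[11.1,28.7,64,-0.435,0.006,-0.009,10]])

```text
time: 6.4
ee_pos: [0.5199, -0.0503, 0.1253]
orientation: [0.032, 0.085, 0.919, 0.383]
wrist_force: [-0.6, -0.3, -3.1]
gripper_width: 0.0202
```

```bash
python3 - <<'E'
from rest import *; from rig import r
apply([11.1,28.7,64,-.435,.006,-.009]);st(r.sense());p,q=load()
print(rel(p,q,C+.0015*n-.004*d-RL@[0,0,.026],RL))
p,d=r.grab_frame("side");cv2.imwrite("pics/s5.png",cv2.resize(p[150:330,180:360],(600,600),interpolation=cv2.INTER_CUBIC))
p,d=r.grab_frame("scene");cv2.imwrite("pics/c5.png",cv2.resize(p[90:240,150:350],(800,600),interpolation=cv2.INTER_CUBIC))
E
```

```text
t 6.4 pos [ 0.5199 -0.0503  0.1253] cmd [ 0.5212 -0.0512  0.1277] rerr [-0.17  0.24  0.25] j [-0.64  0.51 -0.2   1.29  0.69 -0.61] F [-0.6 -0.3 -3.1] w 0.0202
([0.0, -58.5, 1.0], [-0.0004, -0.0004, 0.0001])
```

View pics/s5.png

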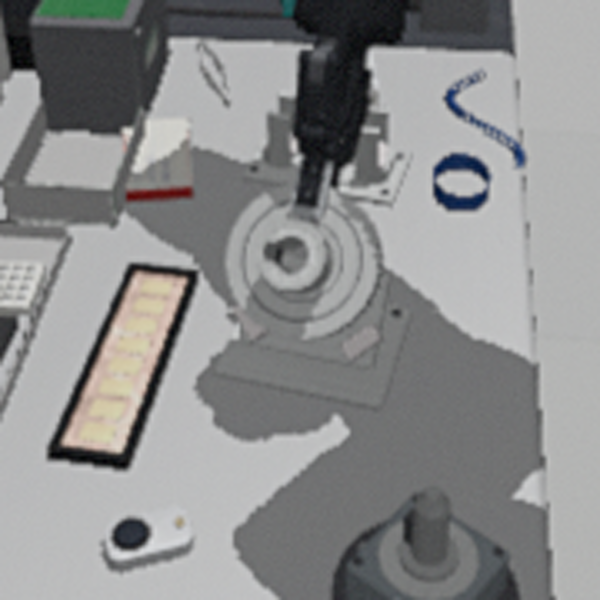

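View pics/c5.png

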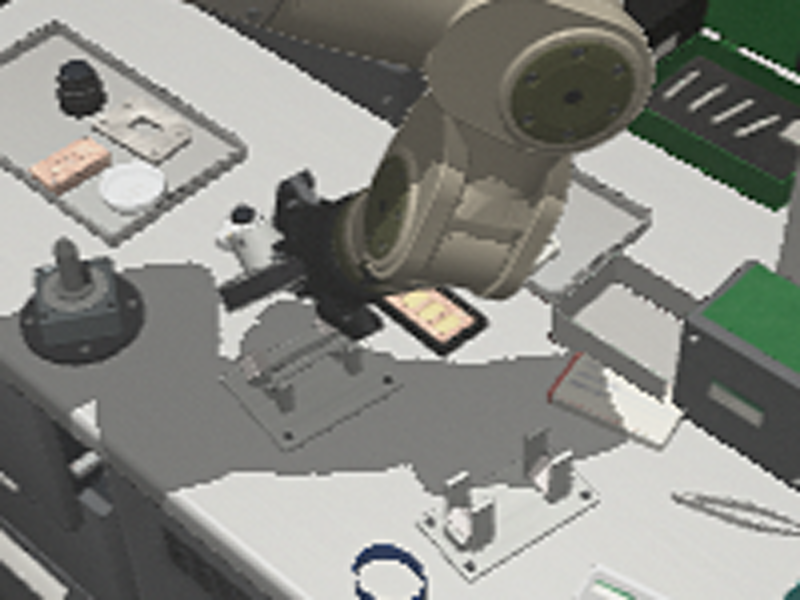

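The side view shows the boss facing up over the rest, with the keyway at (270,250) pointing left, i.e. world +x. Descending along the plate normal.

Request:
send_rows(steps=[[0,-8,0,0,0,0,10],[0,-24,0,0,0,0,10],[0,-39,0,0,0,0,10],[0,-48,1,0,0,0,10],[0,-52,1,0,0,0,10]])

```text
time: 7.0
ee_pos: [0.5149, -0.0877, 0.0896]
orientation: [0.034, 0.084, 0.92, 0.381]
wrist_force: [0.2, -0.3, -3.8]
gripper_width: 0.0208
```

Request:
send_rows(steps=[[0,-1,0,0,0,0,10],[0,-2,0,0,0,0,10],[0,-3,0,0,0,0,10],[0,-4,0,0,0,0,10],[0,-4,0,0,0,0,10]])

```text
time: 7.5
ee_pos: [0.5147, -0.0894, 0.0878]
orientation: [0.035, 0.083, 0.92, 0.381]
wrist_force: [0.1, -0.4, -3.2]
gripper_width: 0.0203
```

```bash
python3 - <<'E'
from rest import *; from rig import r
apply([0,-56,1,0,0,0]);st(r.sense())
p,d=r.grab_frame("side");cv2.imwrite("pics/s6.png",cv2.resize(p[190:290,220:320],(600,600),interpolation=cv2.INTER_CUBIC))
W=cloud(d,r.calibration("side"))
x,y,z=W[...,0],W[...,1],W[...,2]
m=(abs(x-.5175)<.06)&(abs(y+.07)<.06)&(z>.02)
h=(W[m]-C)@n; hist,e=np.histogram(h,np.arange(-.03,.05,.002));print(list(zip((e*1000).round(0),hist)))
q=W[m][abs(h-.011)<.003];print((q-C).mean(0),((q-C)@ex).min(),((q-C)@ex).max(),((q-C)@-d).min(),((q-C)@-d).max())
q=W[m][abs(h-.043)<.003];print("boss",((q-C)@ex).min(),((q-C)@ex).max(),((q-C)@-d).min(),((q-C)@-d).max())
E
```

```text
t 7.5 pos [ 0.5147 -0.0894  0.0878] cmd [ 0.5142 -0.0894  0.0874] rerr [ 0.01  0.   -0.03] j [-0.7   0.58 -0.18  1.27  0.66 -0.68] F [ 0.1 -0.4 -3.2] w 0.0203
[(np.float64(-30.0), np.int64(0)), (np.float64(-28.0), np.int64(0)), (np.float64(-26.0), np.int64(0)), (np.float64(-24.0), np.int64(0)), (np.float64(-22.0), np.int64(0)), (np.float64(-20.0), np.int64(0)), (np.float64(-18.0), np.int64(0)), (np.float64(-16.0), np.int64(2)), (np.float64(-14.0), np.int64(11)), (np.float64(-12.0), np.int64(56)), (np.float64(-10.0), np.int64(69)), (np.float64(-8.0), np.int64(31)), (np.float64(-6.0), np.int64(23)), (np.float64(-4.0), np.int64(22)), (np.float64(-2.0), np.int64(8)), (np.float64(0.0), np.int64(9)), (np.float64(2.0), np.int64(15)), (np.float64(4.0), np.int64(13)), (np.float64(6.0), np.int64(57)), (np.float64(8.0), np.int64(49)), (np.float64(10.0), np.int64(33)), (np.float64(12.0), np.int64(229)), (np.float64(14.0), np.int64(540)), (np.float64(16.0), np.int64(249)), (np.float64(18.0), np.int64(33)), (np.float64(20.0), np.int64(55)), (np.float64(22.0), np.int64(38)), (np.float64(24.0), np.int64(51)), (np.float64(26.0), np.int64(64)), (np.float64(28.0), np.int64(56)), (np.float64(30.0), np.int64(23)), (np.float64(32.0), np.int64(11)), (np.float64(34.0), np.int64(10)), (np.float64(36.0), np.int64(10)), (np.float64(38.0), np.int64(9)), (np.float64(40.0), np.int64(19)), (np.float64(42.0), np.int64(23)), (np.float64(44.0), np.int64(82)), (np.float64(46.0), np.int64(129))]Traceback (most recent call last):
  File "<stdin>", line 8, in <module>
ValueError: matmul: Input operand 1 has a mismatch in its core dimension 0, with gufunc signature (n?,k),(k,m?)->(n?,m?) (size 384 is different from 3)
```

View pics/s6.png

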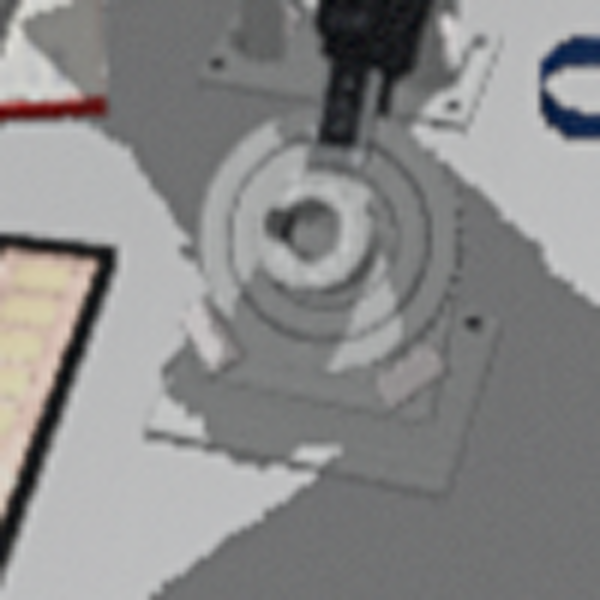

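Request:
send_rows(steps=[[0,-1,0,0,0,0,10],[0,-2,0,0,0,0,10],[0,-3,0,0,0,0,10],[0,-3.5,0,0,0,0,10],[0,-3.5,0,0,0,0,10]])

```text
time: 8.05
ee_pos: [0.5142, -0.0916, 0.0856]
orientation: [0.035, 0.084, 0.92, 0.382]
wrist_force: [0.6, 1.0, 0.8]
gripper_width: 0.0205
```

```bash
python3 - <<'E'
from rest import *; from rig import r
apply([0,-3.5,0,0,0,0]);st(r.sense())
_,D=r.grab_frame("side")
W=cloud(D,r.calibration("side"))
x,y,z=W[...,0],W[...,1],W[...,2]
m=(abs(x-.5175)<.06)&(abs(y+.07)<.06)&(z>.02)
h=(W[m]-C)@n
for a in(.011,.043):
  q=W[m][abs(h-a)<.003]-C;print(a,len(q),np.median(q@n),(q@ex).min(),(q@ex).max(),(q@-d).min(),(q@-d).max())
E
```

```text
t 8.05 pos [ 0.5142 -0.0916  0.0856] cmd [ 0.5138 -0.0919  0.085 ] rerr [-0.08 -0.01  0.01] j [-0.71  0.58 -0.18  1.27  0.66 -0.69] F [0.6 1.  0.8] w 0.0205
0.011 1000 0.011847668147614851 -0.05103637134907104 0.04829575323436838 -0.053950601261787315 0.0922542728416377
0.043 254 0.043593189264287964 -0.022595987728425547 0.019730056779346746 -0.019754249067669344 0.10813050866216994
```

Contact felt: vertical force went from −3.2 to +0.8 N, and the disc face is within 1 mm of its lying height. Releasing.

Request:
send_rows(steps=[[0,0,0,0,0,0,24],[0,0,0,0,0,0,28],[0,0,0,0,0,0,34],[0,0,0,0,0,0,40],[0,0,0,0,0,0,44]])

```text
time: 8.6
ee_pos: [0.5142, -0.0921, 0.0853]
orientation: [0.035, 0.084, 0.92, 0.381]
wrist_force: [-0.2, -0.5, 0.0]
gripper_width: 0.0445
```

```bash
python3 - <<'E'
from rest import *; from rig import r
st(r.sense())
P,D=r.grab_frame("side");cv2.imwrite("pics/s7.png",cv2.resize(P[190:290,220:320],(600,600),interpolation=cv2.INTER_CUBIC))
W=cloud(D,r.calibration("side"))
x,y,z=W[...,0],W[...,1],W[...,2]
m=(abs(x-.5175)<.06)&(abs(y+.07)<.06)&(z>.02)
h=(W[m]-C)@n
for a in(.011,.043):
  q=W[m][abs(h-a)<.003]-C;print(a,len(q),np.median(q@n),(q@ex).min(),(q@ex).max(),(q@-d).min(),(q@-d).max())
E
```

```text
t 8.6 pos [ 0.5142 -0.0921  0.0853] cmd [ 0.5138 -0.0919  0.085 ] rerr [ 0.   -0.01 -0.01] j [-0.71  0.58 -0.18  1.27  0.66 -0.69] F [-0.2 -0.5  0. ] w 0.0445
0.011 1048 0.011892340581392307 -0.051154113117277876 0.048579216541269676 -0.05439893950612036 0.04464942832431631
0.043 205 0.04377784144096289 -0.021671707279664706 0.020120540016302233 -0.024005220218622503 0.09446263326777372
```

View pics/s7.png

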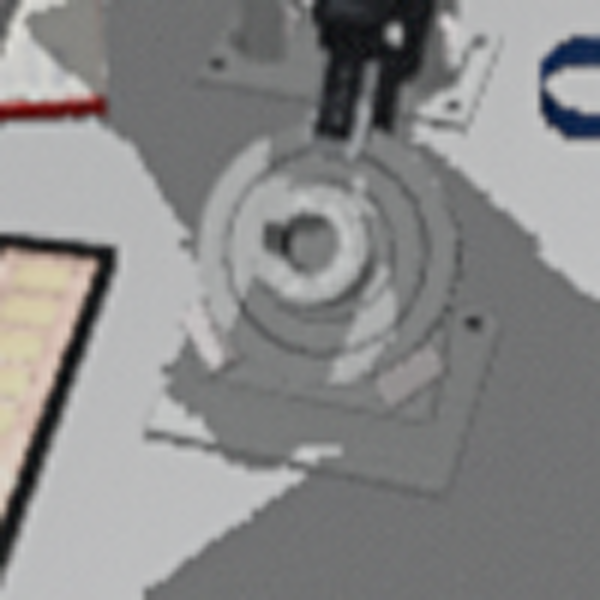

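Released: the pulley slid about 3 mm into the V and lies flat with the keyway toward world +x. Retreating uphill.

Request:
send_rows(steps=[[0,0,-6,0,0,0,44],[0,0,-22,0,0,0,44],[0,0,-46,0,0,0,50],[0,0,-72,0,0,0,60],[0,0,-95,0,0,0,84]])

```text
time: 9.15
ee_pos: [0.5019, -0.159, 0.1536]
orientation: [0.035, 0.084, 0.92, 0.381]
wrist_force: [1.2, 0.1, 0.1]
gripper_width: 0.0729
```

```bash
cat >> rest.py <<'E'
RB=np.stack([np.cross(d,-n),d,-n],1) # boss grasp
E
python3 - <<'E'
from rest import *; from rig import r
apply([0,0,-95,0,0,0]);st(r.sense());p,q=load()
print(rel(p,q,[.515,-.09,.22],down(169.6)))
print(rel(np.array([.515,-.09,.22]),down(169.6),C+.09*n,RB))
E
```

```text
t 9.15 pos [ 0.5019 -0.159   0.1536] cmd [ 0.5017 -0.1579  0.1522] rerr [ 0.01 -0.02 -0.02] j [-0.81  0.58 -0.    1.52  0.61 -0.8 ] F [1.2 0.1 0.1] w 0.0729
([-0.9, 96.9, 0.9], [0.785, -0.0004, 0.0003])
([0.9, 82.5, 93.0], [0.7854, 0.0, 0.0])
```

Request:
send_rows(steps=[[0,20,0,0.1,0,0,85],[0,40,0,0.24,0,0,85],[0,60,0,0.385,0,0,85],[-1,80,1,0.53,0,0,85],[-1,97,1,0.66,0,0,85]])

```text
time: 9.65
ee_pos: [0.5162, -0.0899, 0.223]
orientation: [0.008, 0.09, 0.994, 0.059]
wrist_force: [1.0, -0.1, 0.3]
gripper_width: 0.0848
```

```bash
python3 - <<'E'
from rest import *; from rig import r
apply([-1,97,1,.66,0,0]);st(r.sense());p,q=load()
print(rel(p,q,C+.09*n,RB))
E
```

```text
t 9.65 pos [ 0.5162 -0.0899  0.223 ] cmd [ 0.5152 -0.0899  0.22  ] rerr [ 0.33 -0.28  0.  ] j [-0.39  0.22 -0.1   1.27  0.12 -0.21] F [ 1.  -0.1  0.3] w 0.0848
([1.0, 70.1, 102.5], [0.9104, -0.0001, 0.0005])
```

Request:
send_rows(steps=[[0,14,2,0.1,0,0,85],[0,32,8,0.23,0,0,85],[0,48,18,0.37,0,0,85],[0,60,32,0.5,0,0,85],[0,68,50,0.63,0,0,85]])

```text
time: 10.15
ee_pos: [0.5301, -0.0164, 0.1812]
orientation: [-0.02, 0.087, 0.964, -0.251]
wrist_force: [-0.2, -1.4, 0.0]
gripper_width: 0.0848
```

```bash
python3 - <<'E'
from rest import *; from rig import r
apply([0,68,50,.63,0,0]);st(r.sense());p,q=load()
print(rel(p,q,C+.09*n,RB))
E
```

```text
t 10.15 pos [ 0.5301 -0.0164  0.1812] cmd [ 0.5284 -0.0174  0.1789] rerr [ 0.22 -0.33  0.08] j [ 0.09  0.38 -0.08  1.25 -0.49  0.3 ] F [-0.2 -1.4  0. ] w 0.0848
([1.0, 32.7, 41.2], [0.2804, 0.0001, 0.0005])
```

Request:
send_rows(steps=[[0,9,10,0.08,0,0,85],[0.5,20,23,0.17,0,0,85],[1,29,35,0.25,0,0,85],[1,32.7,41.2,0.28,0,0,85],[1,32.7,41.2,0.28,0,0,85]])

```text
time: 10.65
ee_pos: [0.5286, -0.0084, 0.1254]
orientation: [-0.037, 0.082, 0.92, -0.381]
wrist_force: [-0.1, -0.3, -0.6]
gripper_width: 0.0848
```

```bash
python3 - <<'E'
from rest import *; from rig import r
apply([1,32.7,41.2,.28,0,0])
s,P,D,W=look(r,"w8");st(s)
c=P[60:200,180:320];cv2.imwrite("pics/w8c.png",cv2.resize(c,(700,600)[:1]*2,interpolation=cv2.INTER_CUBIC) if 0 else cv2.resize(c,(600,600),interpolation=cv2.INTER_CUBIC))
V=wview(s,r.calibration("wrist"));print(proj([C+.043*n,C+.043*n+.018*ex],r.calibration("wrist"),V))
q=(W-C).reshape(-1,3);q=q[np.isfinite(q[:,0])&(np.linalg.norm(q,axis=1)<.08)]
h=q@n
for a,t in((.011,.0025),(.043,.0025)):
  b=q[(abs(h-a)<t)&(np.linalg.norm(q-np.outer(h,n),axis=1)<(.03 if a>.02 else .06))];uv=np.c_[b@ex,b@-d]
  print(a,len(b),np.median(b@n),uv.min(0),uv.max(0),cv2.minEnclosingCircle((uv*1000).astype(np.float32)))
  cc=b.mean(0);nn=np.linalg.svd(b-cc)[2][2];print(nn*np.sign(nn[2]),n)
E
```

```text
t 10.65 pos [ 0.5286 -0.0084  0.1254] cmd [ 0.529  -0.0087  0.127 ] rerr [ 0.05  0.14 -0.23] j [ 0.21  0.58 -0.06  1.3  -0.71  0.52] F [-0.1 -0.3 -0.6] w 0.0848
[[249.72643487 211.0892705 ]
 [249.65693737 235.06667563]]
0.011 8315 0.011348766211954416 [-0.04926703 -0.0524028 ] [0.04977769 0.04715579] ((-0.6580111980438232, -6.994458198547363), 54.3424072265625)
[0.12851628 0.69527592 0.70715978] [0.12764509 0.69548339 0.7071    ]
0.043 1948 0.04310005776327201 [-0.0215567  -0.02396175] [0.02186154 0.01931494] ((0.25491005182266235, -2.5490479469299316), 22.07426643371582)
[0.1258348  0.69317802 0.709697  ] [0.12764509 0.69548339 0.7071    ]
```

View pics/w8.png

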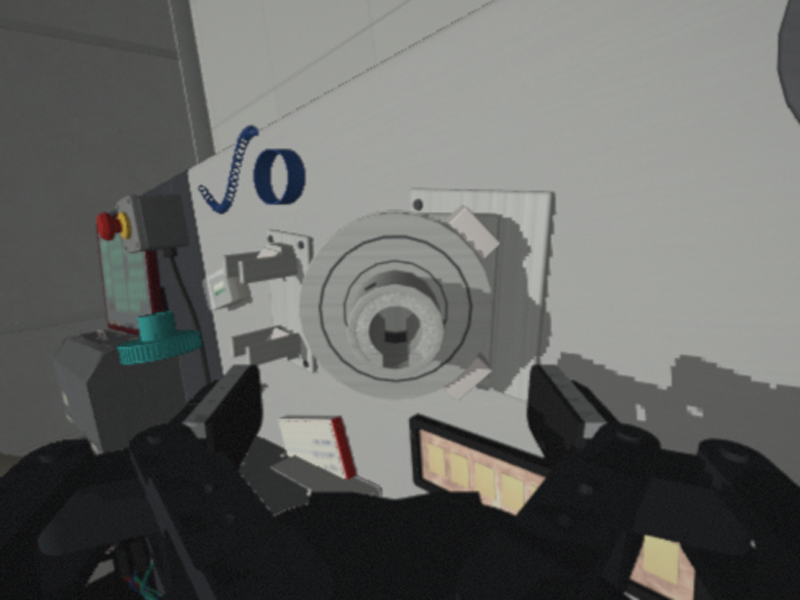

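The pulley lies in the V with the keyway opening straight down in the image, i.e. along +ex. Its centre is 2.4 mm downhill of my estimate. Now I'll measure the keyway angle.

```bash
python3 - <<'E'
from rest import *; from rig import r
z=np.load("pics/w8.npz");P=z["p"];V=z["V"];cal=r.calibration("wrist")
C2=C+.0002*ex+.0024*d
# rectify boss top plane: 10 px/mm, u=ex right, v=-d(up) up
S=12;N=600
g=np.array([[-22,-22],[22,-22],[22,22],[-22,22]])/1000.
src=proj(np.array([C2+.0431*n+a*ex-b*d for a,b in g]),cal,V).astype(np.float32)
dst=np.array([[300+a*S*1000,300-b*S*1000] for a,b in g],np.float32)
M=cv2.getPerspectiveTransform(src,dst)
im=cv2.warpPerspective(P,M,(N,N),flags=cv2.INTER_CUBIC)
im=cv2.convertScaleAbs(im,alpha=1.3)
cv2.imwrite("pics/rect8.png",im)
W=cloud(z["d"],cal,V);q=(W-C2).reshape(-1,3);q=q[np.isfinite(q[:,0])];h=q@n;uv=np.c_[q@ex,q@-d]*1000
m=(abs(h-.043)<.003)&(np.hypot(*uv.T)<23);uv=uv[m]
a=np.degrees(np.arctan2(uv[:,1],uv[:,0]));rr=np.hypot(*uv.T)
mm=(rr>13)&(rr<17.5)
aa=np.sort(a[mm]);print(aa[abs(aa)<40].round(0).tolist())
E
```

```text
[-40.0, -39.0, -39.0, -39.0, -39.0, -38.0, -38.0, -38.0, -37.0, -37.0, -36.0, -35.0, -35.0, -35.0, -34.0, -34.0, -34.0, -34.0, -33.0, -33.0, -32.0, -31.0, -31.0, -31.0, -31.0, -30.0, -28.0, -28.0, -28.0, -27.0, -27.0, -26.0, -26.0, -26.0, -25.0, -25.0, -24.0, -23.0, -22.0, -21.0, -7.0, -5.0, 19.0, 20.0, 21.0, 22.0, 22.0, 22.0, 22.0, 23.0, 24.0, 25.0, 25.0, 25.0, 25.0, 26.0, 27.0, 27.0, 27.0, 28.0, 28.0, 29.0, 29.0, 29.0, 30.0, 31.0, 31.0, 31.0, 32.0, 32.0, 33.0, 33.0, 34.0, 34.0, 35.0, 35.0, 35.0, 35.0, 36.0, 37.0, 37.0, 38.0, 38.0, 38.0, 38.0, 39.0, 40.0]
```

View pics/rect8.png

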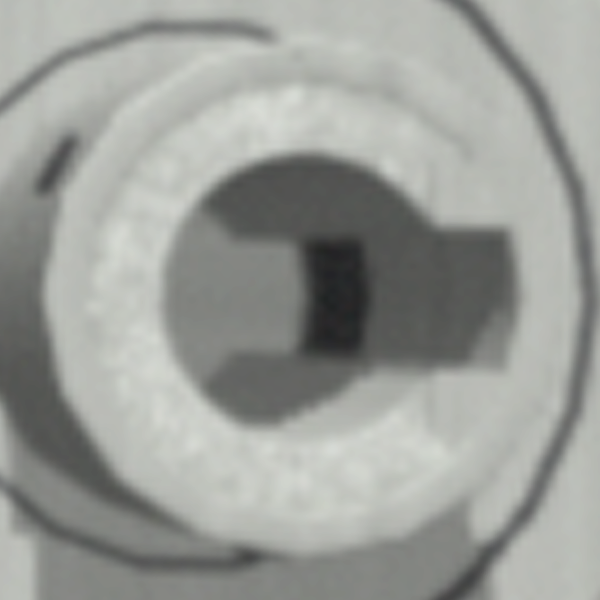

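Request:
send_rows(steps=[[0,1.5,10,0,0,0,85],[0,1.5,30,0,0,0,85],[0,1.5,50,0,0,0,85],[0,1.5,68,0,0,0,85],[0,1.5,76,0,0,0,80]])

```text
time: 11.2
ee_pos: [0.5194, -0.0626, 0.0729]
orientation: [-0.035, 0.085, 0.92, -0.38]
wrist_force: [-0.4, 0.4, 0.4]
gripper_width: 0.08
```

Request:
send_rows(steps=[[0,0,0,0,0,0,65],[0,0,0,0,0,0,52],[0,0,0,0,0,0,44],[0,0,0,0,0,0,34],[0,0,0,0,0,0,34]], newtons=80)

```text
time: 11.7
ee_pos: [0.5208, -0.0597, 0.0734]
orientation: [-0.034, 0.083, 0.92, -0.381]
wrist_force: [-0.8, 5.2, 5.8]
gripper_width: 0.0424
```

```bash
python3 - <<'E'
from rest import *; from rig import r
apply([0,1.5,76,0,0,0])
s,P,D,W=look(r,"w9");st(s);print(((s["ee_pos"]-(C+.0002*ex+.0024*d))@np.stack([ex,d,n],1)).round(4))
E
```

```text
t 11.7 pos [ 0.5208 -0.0597  0.0734] cmd [ 0.5195 -0.0605  0.0722] rerr [-0.04 -0.13  0.02] j [ 0.12  0.57 -0.2   1.08 -0.74  0.41] F [-0.8  5.2  5.8] w 0.0424
[ 0.001  -0.0009  0.0156]
```

View pics/w9.png

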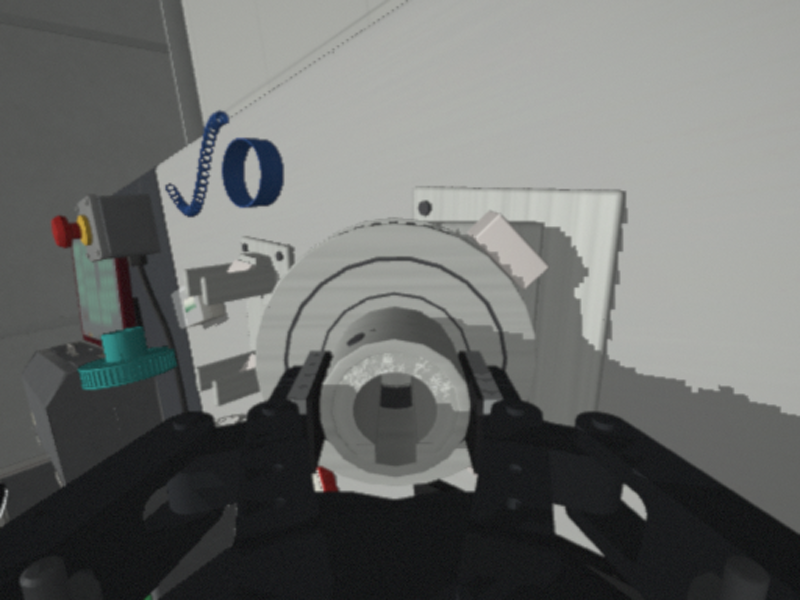

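Gripped by the boss at width 42.4 mm. Lifting along the plate normal.

Request:
send_rows(steps=[[0,0,-4,0,0,0,34],[0,0,-16,0,0,0,34],[0,0,-35,0,0,0,34],[0,0,-60,0,0,0,34],[0,0,-90,0,0,0,34]])

```text
time: 12.25
ee_pos: [0.5304, 0.0024, 0.1356]
orientation: [-0.036, 0.084, 0.92, -0.381]
wrist_force: [-0.2, 0.5, -4.2]
gripper_width: 0.0423
```

```bash
python3 - <<'E'
from rest import *; from rig import r
apply([0,0,-90,0,0,0]);st(r.sense());p,q=load()
print(rel(p,q,[.4361,.1367,.19],down(144.5)))
E
```

```text
t 12.25 pos [0.5304 0.0024 0.1356] cmd [0.531  0.0021 0.1358] rerr [ 0.    0.16 -0.05] j [ 0.22  0.58 -0.02  1.34 -0.71  0.54] F [-0.2  0.5 -4.2] w 0.0423
([117.6, 43.3, -119.8], [-0.7722, 0.1718, 0.4157])
```

Request:
send_rows(steps=[[6,2,-8,-0.04,0.008,0.02,34],[18,6,-22,-0.12,0.026,0.065,34],[32,11,-37,-0.21,0.046,0.113,34],[46,16,-52,-0.3,0.067,0.161,34],[62,22,-67,-0.4,0.089,0.215,34]])

```text
time: 12.75
ee_pos: [0.4814, 0.0762, 0.1677]
orientation: [-0.018, 0.204, 0.961, -0.186]
wrist_force: [0.9, -0.6, -4.3]
gripper_width: 0.0424
```

```bash
python3 - <<'E'
from rest import *; from rig import r
apply([62,22,-67,-.4,.089,.215]);st(r.sense());p,q=load()
print(rel(p,q,[.4361,.1367,.19],down(144.5)))
E
```

```text
t 12.75 pos [0.4814 0.0762 0.1677] cmd [0.4813 0.0751 0.1677] rerr [-0.21  0.1   0.07] j [ 0.19  0.34 -0.13  1.29 -0.33  0.64] F [ 0.9 -0.6 -4.3] w 0.0424
([64.9, 26.5, -37.6], [-0.3722, 0.0827, 0.2007])
```

Request:
send_rows(steps=[[15,6,-11,-0.09,0.02,0.048,34],[32,13,-20,-0.18,0.04,0.097,34],[50,20,-30,-0.28,0.062,0.151,34],[60,25,-36,-0.35,0.078,0.189,34],[64.9,26.5,-37.6,-0.372,0.083,0.2,34]])

```text
time: 13.25
ee_pos: [0.4351, 0.1364, 0.1906]
orientation: [-0.0, 0.305, 0.952, 0.0]
wrist_force: [-0.3, -0.5, -3.3]
gripper_width: 0.0423
```

Request:
send_rows(steps=[[0,0,0,0,0,0,34],[0,0,0,0,0,0,34],[0,0,0,0,0,0,34],[0,0,0,0,0,0,34],[0,0,0,0,0,0,34]])

```text
time: 13.75
ee_pos: [0.4367, 0.1366, 0.1899]
orientation: [-0.001, 0.304, 0.953, -0.0]
wrist_force: [0.1, -0.2, -3.3]
gripper_width: 0.0423
```

```bash
python3 - <<'E'
from rest import *; from rig import r
apply([64.9,26.5,-37.6,-.372,.083,.2])
s,P,D,W=look(r,"w10");st(s)
cv2.imwrite("pics/w10c.png",cv2.resize(P[180:330,180:330],(600,600),interpolation=cv2.INTER_CUBIC))
cal=r.calibration("wrist")
# boss top fit in tool frame
T=cal["hand_eye"];k=cal["intrinsics"];v,u=np.mgrid[:384,:512]
X=np.stack([(u-k[0,2])/k[0,0]*D,(v-k[1,2])/k[1,1]*D,D],-1)@T[:3,:3].T+T[:3,3]
x,y,z=X[...,0],X[...,1],X[...,2]
m=(D>0)&(np.hypot(x,y)<.03)&(abs(y)<.021)&(z<-.01)&(z>-.045)
h=z[m];hist,e=np.histogram(h,np.arange(-.045,-.01,.001));print(list(zip((e*1000).round(1),hist)))
zt=e[hist.argmax()]+.0005
b=X[m&(abs(z-zt)<.0025)];print("bosstop",len(b),np.median(b[:,2]),b.min(0),b.max(0),cv2.minEnclosingCircle((b[:,:2]*1000).astype(np.float32)))
cc=b.mean(0);nn=np.linalg.svd(b-cc)[2][2];print("normal",nn)
a=np.degrees(np.arctan2(b[:,1],-b[:,0]));print(np.sort(a[(abs(a)<45)&(np.hypot(b[:,0],b[:,1])<.0175)]).round(0))
m=(D>0)&(np.hypot(x,y)<.06)&(abs(z-.005)<.006)
b=X[m];cc=b.mean(0);print("disc face",len(b),cc,np.linalg.svd(b-cc,full_matrices=False)[2][2],b.min(0),b.max(0))
for n_ in("side","scene"):
    P,_=r.grab_frame(n_); q=(slice(230,380),slice(230,400)) if n_=="side" else (slice(90,210),slice(110,250))
    cv2.imwrite(f"pics/{n_}10.png",cv2.resize(P[q],(680,600),interpolation=cv2.INTER_CUBIC))
E
```

```text
t 13.75 pos [0.4367 0.1366 0.1899] cmd [0.4361 0.1367 0.19  ] rerr [ 0.05  0.03 -0.02] j [ 0.13  0.11 -0.32  1.15 -0.    0.75] F [ 0.1 -0.2 -3.3] w 0.0423
[(np.float64(-45.0), np.int64(0)), (np.float64(-44.0), np.int64(0)), (np.float64(-43.0), np.int64(0)), (np.float64(-42.0), np.int64(0)), (np.float64(-41.0), np.int64(0)), (np.float64(-40.0), np.int64(9)), (np.float64(-39.0), np.int64(27)), (np.float64(-38.0), np.int64(29)), (np.float64(-37.0), np.int64(10)), (np.float64(-36.0), np.int64(22)), (np.float64(-35.0), np.int64(23)), (np.float64(-34.0), np.int64(21)), (np.float64(-33.0), np.int64(28)), (np.float64(-32.0), np.int64(11)), (np.float64(-31.0), np.int64(22)), (np.float64(-30.0), np.int64(55)), (np.float64(-29.0), np.int64(832)), (np.float64(-28.0), np.int64(2635)), (np.float64(-27.0), np.int64(993)), (np.float64(-26.0), np.int64(172)), (np.float64(-25.0), np.int64(137)), (np.float64(-24.0), np.int64(130)), (np.float64(-23.0), np.int64(147)), (np.float64(-22.0), np.int64(142)), (np.float64(-21.0), np.int64(111)), (np.float64(-20.0), np.int64(118)), (np.float64(-19.0), np.int64(
[... 2015 characters left out ...]
 30.  31.  31.  31.  31.  32.  32.
  32.  32.  32.  32.  33.  33.  33.  33.  33.  33.  33.  34.  34.  34.
  34.  34.  34.  35.  35.  35.  35.  35.  35.  35.  35.  35.  35.  35.
  35.  35.  35.  35.  36.  36.  36.  36.  36.  36.  37.  37.  37.  37.
  37.  37.  37.  38.  38.  38.  38.  39.  39.  39.  39.  39.  39.  39.
  39.  39.  40.  40.  40.  40.  40.  40.  40.  40.  41.  41.  41.  41.
  41.  41.  42.  42.  42.  42.  42.  43.  43.  43.  43.  43.  43.  43.
  43.  43.  44.  44.  44.  44.  44.  44.  45.  45.  45.  45.  45.  45.
  45.]
disc face 12456 [0.0184884  0.00069454 0.00420786] [-0.00301503 -0.00538204 -0.99998097] [-0.04912362 -0.04902188 -0.00099509] [0.05051538 0.05014728 0.01097758]
```

View pics/w10c.png

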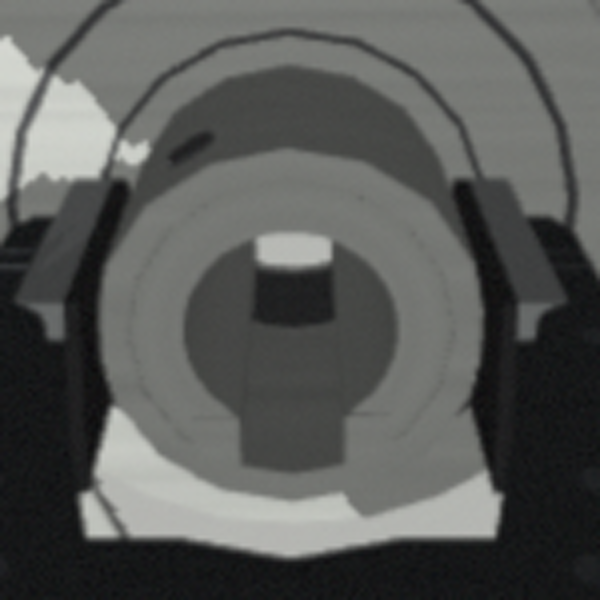

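View pics/side10.png

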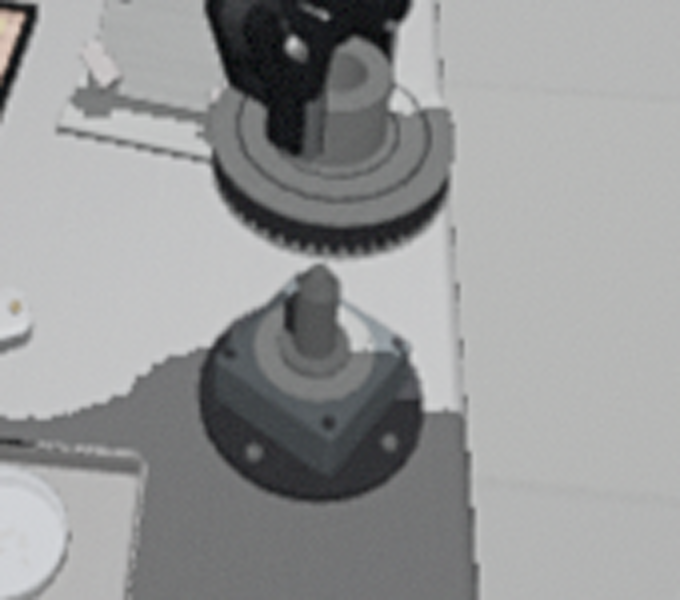

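In the tool frame the keyway is along −x within 1°, which gives yaw −35.5° against the key at −34.5°. The pulley axis is within about 0.5 mm of the shaft. Lowering.

Request:
send_rows(steps=[[0,0,8,0,0,0,34],[0,0,24,0,0,0,34],[0,0,42,0,0,0,34],[0,0,56,0,0,0,34],[0,0,62,0,0,0,34]])

```text
time: 14.4
ee_pos: [0.4352, 0.1364, 0.1265]
orientation: [-0.001, 0.305, 0.952, -0.001]
wrist_force: [0.1, -0.1, -2.8]
gripper_width: 0.0423
```

Request:
send_rows(steps=[[0,0,4,0,0,0,34],[0,0,9,0,0,0,34],[0,0,14,0,0,0,34],[0,0,19,0,0,0,34],[0,0,22,0,0,0,34]])

```text
time: 14.9
ee_pos: [0.4364, 0.1366, 0.106]
orientation: [-0.0, 0.305, 0.952, -0.0]
wrist_force: [0.2, -0.4, -3.0]
gripper_width: 0.0423
```

```bash
python3 - <<'E'
from rest import *; from rig import r
apply([0,0,84,0,0,0])
s,P,D,W=look(r,"w11");st(s);print("tq",s["ft_torque"])
cv2.imwrite("pics/w11c.png",cv2.resize(P[180:330,180:330],(600,600),interpolation=cv2.INTER_CUBIC))
E
```

```text
t 14.9 pos [0.4364 0.1366 0.106 ] cmd [0.4361 0.1367 0.106 ] rerr [-0.  0. -0.] j [ 0.13  0.17 -0.46  0.94  0.    0.75] F [ 0.2 -0.4 -3. ] w 0.0423
tq [-0.01392188  0.00358116  0.00252522]
```

View pics/w11c.png

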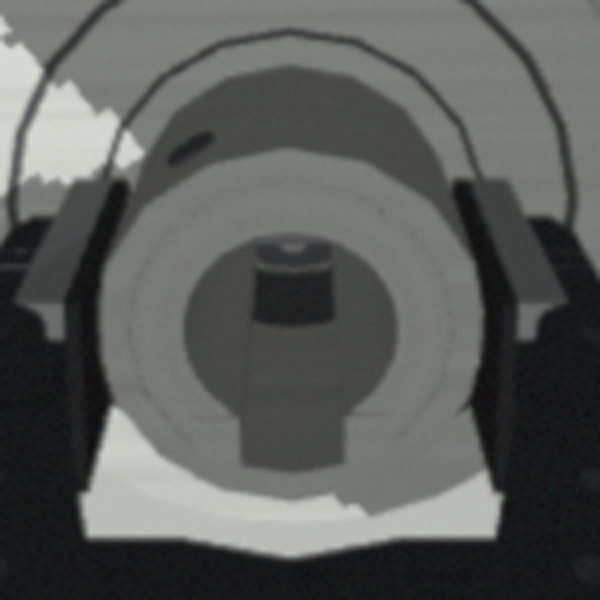

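The shaft is inside the bore with no side force. Continuing down to just above the key, then onto it.

Request:
send_rows(steps=[[0,0,4,0,0,0,34],[0,0,8,0,0,0,34],[0,0,11,0,0,0,34],[0,0,14,0,0,0,34],[0,0,16,0,0,0,34]])

```text
time: 15.45
ee_pos: [0.4363, 0.1365, 0.09]
orientation: [-0.0, 0.305, 0.952, -0.0]
wrist_force: [0.8, -0.8, -3.6]
gripper_width: 0.0427
```

```bash
python3 - <<'E'
from rest import *; from rig import r
apply([0,0,16,0,0,0])
s=r.sense();st(s);print("tq",s["ft_torque"])
E
```

```text
t 15.45 pos [0.4363 0.1365 0.09  ] cmd [0.436  0.1367 0.09  ] rerr [ 0.01  0.01 -0.  ] j [ 0.13  0.19 -0.49  0.9   0.    0.75] F [ 0.8 -0.8 -3.6] w 0.0427
tq [-0.00363672 -0.01463263 -0.03510807]
```

Flat face is at about 63.5 mm, below the key top at 67, and still free. The keyway is over the key.

Request:
send_rows(steps=[[0,0,4,0,0,0,34],[0,0,8,0,0,0,34],[0,0,12,0,0,0,34],[0,0,15,0,0,0,34],[0,0,17,0,0,0,34]])

```text
time: 15.95
ee_pos: [0.4362, 0.1366, 0.0729]
orientation: [-0.0, 0.305, 0.953, -0.0]
wrist_force: [-0.1, 0.1, -3.7]
gripper_width: 0.0425
```

Request:
send_rows(steps=[[0,0,0.5,0,0,0,34],[0,0,1,0,0,0,34],[0,0,1.5,0,0,0,34],[0,0,2,0,0,0,34],[0,0,2,0,0,0,34]])

```text
time: 16.45
ee_pos: [0.4365, 0.1366, 0.0714]
orientation: [-0.0, 0.305, 0.952, 0.0]
wrist_force: [-0.0, -1.1, -2.9]
gripper_width: 0.0421
```

```bash
python3 - <<'E'
from rest import *; from rig import r
apply([0,0,19,0,0,0])
s=r.sense();st(s);print("tq",s["ft_torque"])
E
```

```text
t 16.45 pos [0.4365 0.1366 0.0714] cmd [0.436  0.1367 0.071 ] rerr [-0.01 -0.   -0.  ] j [ 0.13  0.21 -0.52  0.85  0.    0.75] F [-0.  -1.1 -2.9] w 0.0421
tq [-0.00239721  0.04888344 -0.03718698]
```

Contact is just about starting; pressing a little further.

Request:
send_rows(steps=[[0,0,0.4,0,0,0,34],[0,0,0.8,0,0,0,34],[0,0,1.2,0,0,0,34],[0,0,1.6,0,0,0,34],[0,0,1.6,0,0,0,34]])

```text
time: 16.95
ee_pos: [0.4366, 0.1366, 0.0705]
orientation: [0.0, 0.305, 0.952, 0.0]
wrist_force: [-2.0, -0.1, 6.0]
gripper_width: 0.0425
```

Force reversed to +6 N, so it is on the shoulder. Releasing.

Request:
send_rows(steps=[[0,0,1,0,0,0,45],[0,0,0,0,0,0,50],[0,0,0,0,0,0,58],[0,0,0,0,0,0,68],[0,0,0,0,0,0,80]])

```text
time: 17.45
ee_pos: [0.4365, 0.1366, 0.0697]
orientation: [-0.0, 0.305, 0.952, 0.0]
wrist_force: [-0.6, -0.5, -0.3]
gripper_width: 0.0793
```

Request:
send_rows(steps=[[0,0,-5,0,0,0,84],[0,0,-20,0,0,0,84],[0,0,-45,0,0,0,84],[0,0,-80,0,0,0,84],[0,0,-110,0,0,0,84]])

```text
time: 17.95
ee_pos: [0.4364, 0.1366, 0.1814]
orientation: [-0.0, 0.305, 0.952, 0.0]
wrist_force: [0.7, 0.1, 0.4]
gripper_width: 0.0838
```

Request:
send_rows(steps=[[-10,0,-5,0,0,0,84],[-30,0,-10,0,0,0,84],[-40,0,-10,0,0,0,84],[-40,0,-10,0,0,0,84],[-40,0,-10,0,0,0,84]])

```text
time: 18.45
ee_pos: [0.4682, 0.1132, 0.1887]
orientation: [-0.001, 0.305, 0.952, -0.0]
wrist_force: [-1.2, -0.5, 0.6]
gripper_width: 0.0842
```

```bash
python3 - <<'E'
from rest import *; from rig import r
s,P,D,W=look(r,"w12");st(s)
x,y,z=W[...,0],W[...,1],W[...,2]
m=(np.hypot(x-.4361,y-.1367)<.06)&(z>.05)
h=z[m];hist,e=np.histogram(h,np.arange(.05,.13,.001));print([(e[i].round(3),hist[i]) for i in np.argsort(-hist)[:8]])
f=W[m&(abs(z-.067)<.003)];b=W[m&(abs(z-.099)<.003)]
print("face",np.median(f[:,2]),cv2.minEnclosingCircle((f[:,:2]*1000).astype(np.float32)));print("boss",len(b),b.min(0),b.max(0))
cc=f.mean(0);print(np.linalg.svd(f-cc,full_matrices=False)[2][2])
for n_ in("side","scene"):
    P,Dd=r.grab_frame(n_); q=(slice(180,380),slice(150,400)) if n_=="side" else (slice(90,240),slice(110,310))
    cv2.imwrite(f"pics/{n_}12.png",cv2.resize(P[q],(750,600),interpolation=cv2.INTER_CUBIC))
E
```

```text
t 18.45 pos [0.4682 0.1132 0.1887] cmd [0.436  0.1367 0.071 ] rerr [0.07 0.12 0.04] j [ 0.07  0.15 -0.27  1.15  0.    0.69] F [-1.2 -0.5  0.6] w 0.0842
[(np.float64(0.066), np.int64(3483)), (np.float64(0.065), np.int64(2245)), (np.float64(0.067), np.int64(1039)), (np.float64(0.098), np.int64(649)), (np.float64(0.097), np.int64(591)), (np.float64(0.064), np.int64(235)), (np.float64(0.099), np.int64(134)), (np.float64(0.096), np.int64(93))]
face 0.06626733013814937 ((436.4815368652344, 137.8379669189453), 50.017765045166016)
boss 1470 [0.414785   0.11636622 0.09605817] [0.45804439 0.1592768  0.10025496]
[ 0.00123965 -0.00135304  0.99999832]
```

View pics/w12.png

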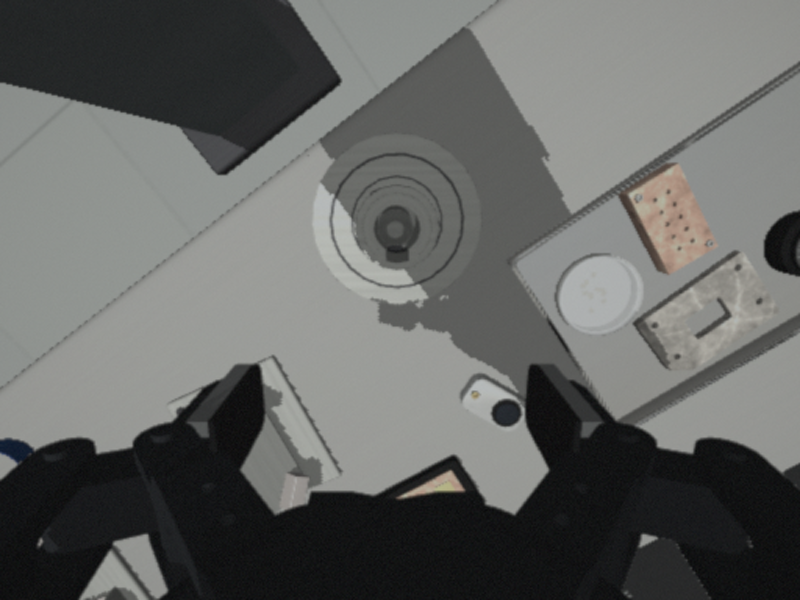

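View pics/side12.png

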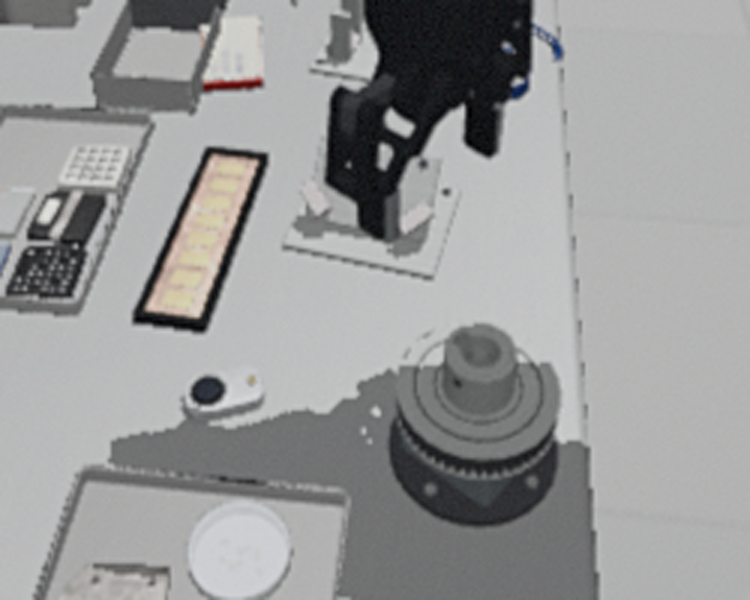

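View pics/scene12.png

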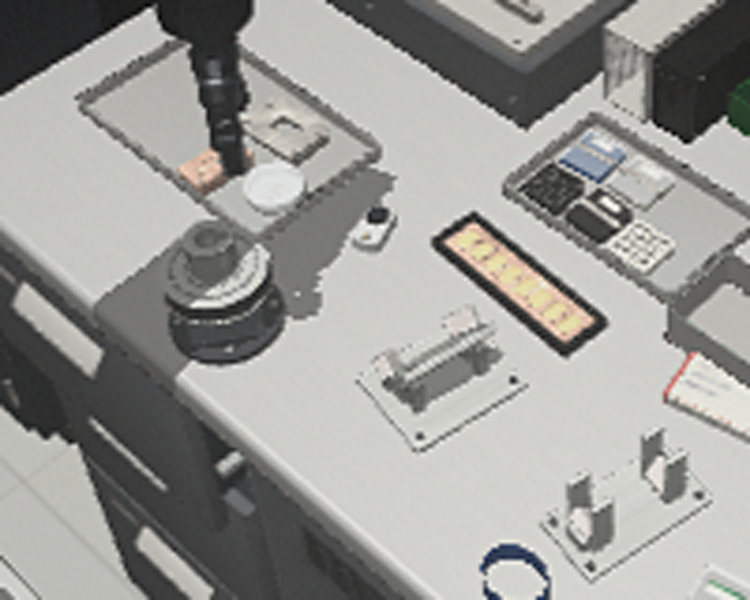

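Disc face is at 66 mm (67 expected when seated), boss top at about 98 mm (99 expected), and the disc is level. Nothing is touched and the bystanders have not moved. Handing in.

```bash
python3 -c "
from rig import r
print(r.hand_in())"
```

```text
the job is handed in; nothing more can be done
None
```

The pulley is seated on the drive shaft with its keyway over the key, and I handed the job in at about 18.5 s of the 58 s allowed.

**What I did:**
1. I pinched the pulley by its upper rim, lifted it from the rack and laid it on the sloped rest with the boss up.
2. I let go of it there, and it slid about 3 mm into the V stops.
3. I took it again by the boss and turned it to the key's angle (−35.5° against a measured −34.5°). It went over the key without catching, so it needed no turning on the key top.
4. I pressed it lightly onto the shoulder (about 6 N), released it and backed off.

**Last checks:**
- **Height:** the disc's upper face measured 66.3 mm, against 67 mm expected when fully seated; the boss top measured about 98 mm against 99 mm. Both fall within the 2 mm camera calibration.
- **Level and position:** the disc is level to about 0.1° and centred on the shaft to about 1 mm.
- **Bystanders:** the boat and the loupe look unmoved in the last pictures. The capillary box is only partly in view there, and I never moved near it at its level.
- **Arm:** it stood clear with no contact force when I handed in. No check failed or disagreed.

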